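# Load the loaf press: weight over the rod, knob on top

## Task

Take the aluminium pressing weight out of the slanting carton and lower it, neck up, over the upright rod of the loaf press until it stands flat on the pressing plate; lower it all the way, do not let it drop. Then cap the rod with the black knob, red dot up, fully home on top of the weight, and let go. Leave the jars in the carton and the mug and brush where they are.

Things in the scene. Friction and masses are not known exactly. Their poses are not given: they have to be found in the camera images.
- weight: Loose aluminium weight, about 0.55 kg, 120 mm tall: round body 56 mm across up to 80 mm, then a round neck 42 mm across (grip here). A 20 mm bore runs right through its axis. Origin: centre of underside; z along the axis to the neck. Starts in one of the carton's cells, leaning 30 degrees with it, its side on the cell's front wall; only the neck stands out of the cell.
- carton: Fixed open green-blue cardboard carton, 270 x 90 x 86 mm, walls 4 mm: three cells in a row along y, 84 x 82 mm and 82 mm deep, dividers as high as walls. It leans: mouth and cell axes point 30 degrees from vertical to its own -x. Origin: on the table under its floor's middle, z up; front rim at x -82, z 75 mm, rear rim at x -4, z 120 mm. Stands left or right.
- press: Fixed loaf press, on the other side from the carton: grey base 150 x 220 mm, dark tin, flat aluminium pressing plate 104 x 176 mm with its top 50 mm above the table; from its middle rises a vertical steel rod 16 mm across, 142 mm tall above the plate, its top 12 mm tapering to 6 mm. Origin: on the table on the rod's axis, z up, y along its length.
- press_seat (a point): Point on the rod's axis at the top of the pressing plate: here the origin of the weight comes to lie, so the rod then stands 22 mm out of the weight.
- press_tip (a point): Tip of the rod, 142 mm above the plate.
- knob: Black plastic retaining knob, about 0.12 kg, loose, standing on the table in front of the robot: round, 46 mm across, 54 mm tall, a small red dot on its closed top; a blind bore 20 mm across and 30 mm deep opens at its underside. Origin: centre of its underside, z up. On the rod it comes to rest with its underside on the weight's top, 120 mm above the plate.
- jar_a: Amber jar with red lid, 56 mm across, 70 mm tall, loose in a cell of the carton; to be left there. Origin: centre of its underside.
- jar_b: White jar with yellow lid, 56 mm across, 70 mm tall, loose in a cell of the carton; to be left there. Origin: centre of its underside.
- mug: Blue mug, 76 mm across, 85 mm tall, standing behind the middle of the work area; to be left alone. Origin: centre of its underside.
- brush: Pastry brush lying on the table nearer the robot; to be left alone. Origin: underside of its middle.
Mind the look-alikes: they are no part of the job. There is more than one size of the knob; the one meant has the size given above.

How it is judged:
On the way:
1. the weight stands upright over the rod, down on the pressing plate (horizontal distance between weight and press_seat below 0.005 m and z of weight in the frame of press below 0.053 m and angle between weight's own z axis and vertical below 0.04 rad), for 0.2 s.
At the end, for the whole second after the job is handed in: The weight stands over the rod, neck up, within 3 mm of the plate's top, within 5 mm of the rod's axis and 0.04 rad of upright; the knob sits on the rod, closed end up, within 4 mm of the weight's top, within 7 mm of the axis and 0.08 rad of upright; both at rest and released (all of step 1 and horizontal distance between knob and press_seat below 0.007 m and z of knob in the frame of press between 0.165 and 0.174 m and angle between knob's own z axis and vertical below 0.08 rad and linear speed of each of weight, knob below 0.02 m/s); the robot touches nothing.
It fails at once if the weight is let drop down the rod (faster than 0.45 m/s) (horizontal distance between weight and press_seat below 0.015 m and z of weight in the frame of press below 0.19 m and linear speed of weight above 0.45 m/s).
It fails at once if a jar is moved more than 50 mm (distance of any of jar_a, jar_b from where it was at the start of the episode above 0.05 m).
It fails at once if the mug or the brush is moved more than 30 mm (distance of any of mug, brush from where it was at the start of the episode above 0.03 m).
It also fails if it takes over 64 s, if anything falls off the work surface, if the arm or the gripper's body presses on something with over 40 N, if the wrist force passes 120 N, or if a joint passes its speed limit or range.

## Robot

A 7-joint arm with a two-finger parallel gripper is mounted at the origin on the work surface. World frame = base frame: x ahead of the robot, y to its left, z up, the work surface at z = 0. Lengths are in m, angles in rad, forces in N, time in s.
With the tool pointing down it reaches from about 0.4 to 0.85 m from the base axis. Payload 4.5 kg.
Tool frame: the origin (TCP) lies midway between the tips of the shut fingers; the grasp point (between the pads) lies 19 mm behind it; z points along the fingers, y is the line along which they close (so a half turn about z gives the same grasp; the last joint's range is limited). The gripper opens to 88 mm and grips with 3 to 60 N. Pads are 18 mm wide; open, the fingers measure 123 mm over their backs; the gripper's body (75 mm by 187 mm) begins 45 mm behind the grasp point.
Start: joints at [1.295, 0.689, -0.195, 1.565, 0.157, 0.902, -0.215], TCP at [0.191, -0.595, 0.239] pointing down, gripper open.
Joint ranges: [-3.01, 3.01], [-0.46, 2.08], [-1.47, 1.51], [0.13, 2.56], [-1, 4.14], [0.04, 2.09], [-2.66, 2.66]. Speed limits (rad/s): [2.57, 2.57, 3.14, 3.14, 3.14, 3.14, 3.14].

## Interface

Orientations are given as a unit quaternion [x, y, z, w].
In Python, from plant import r gives the robot as it stands.
- The arm moves only by the tool carry_out, never from a script. Its argument "plan" is a list of rows, each an object with "rot": the turn, a rotation vector about the tool's x, y, z in rad, a list of three; "xyz": the shift along the tool's x, y, z in m, a list of three; "grip": the closure in counts, from 0 (fully open) to 255 (shut). In form: [{"rot": [wx, wy, wz], "xyz": [dx, dy, dz], "grip": grip}, ...]. A call has 1 to 8 rows; each row is the pose to reach, as a shift and turn from the pose commanded when the call began, along the tool's axes at that moment; what a row does not reach only later rows make up. A row lasts 1/12 s, in which the tool goes at most 41.7 mm and 7.16 degrees, less where a joint would pass 70% of its speed; a pose out of reach is approached as far as the arm can. A call with a gripper value outside its range is refused whole. The fingers move at their own pace and stop on an object; "squeeze" is the grip in N (left out, the last holds). Time passes only in rows, so rows that repeat a pose let the fingers close. It gives the time, the measured TCP pose, the force, the opening and the grip force at its end, in the units of the state.
- r.get_state(): the state, without advancing time (a new reading comes with each control period).
- r.snapshot(name): name is "scene" or "top"; returns the picture (384x512x3 uint8, red, green, blue); there is no depth.
- r.camera_params(name): a dict with "fx", "fy", "cx", "cy" (pixels), "distortion" ([k1, k2, p1, p2, k3] as OpenCV has them; the pictures are not rectified), "position" and "attitude" of the camera in the world. Camera axes: x right, y down, z forward; pixel columns grow to the right and rows downward; lengths in m; the calibration is good to about 2 mm. A picture is of the moment at which its call begins. camera_params takes no time and is no camera call.
- r.finish_job(): hands the job in; it is judged then, once.
The state is a dict: "clock": time; "q": joint angles; "qd": joint speeds; "joint_torque": joint torques, N m; "tool_pos": TCP position; "eef_rot": TCP orientation; "contact_force": force on the tool from outside, world axes, zero at the start; "moment": the same for the moment, N m; "opening": opening from 0.0 (shut) to 1.0 (fully open); "finger_force": force on a finger pad.
Only numpy, scipy, OpenCV 4.12 (cv2) and the standard library are available. Lean on these libraries where they do the work, as an engineer would, in place of code of your own. Each camera call takes 0.05 s, during which the arm holds its last target. There are 200 camera calls.

## Working session

There is one attempt and no reset: what is moved stays moved. The work goes in short steps, Python scripts to look and compute and a tool call to move; the robot and the scene stay as the last step left them, time stands still between calls to the robot, and variables do not carry over. Pictures are saved under pics/ and viewed, at most 12 in all, crops included, and the job is handed in when it is done.

Besides the shell and the picture viewer there is one more tool, called after "Emit:" as name([rows], argument=value, ...), one row to a line, values as JSON. carry_out: Moves the arm, as the interface text tells. Its arguments: {"type":"object","properties":{"plan":{"type":"array"},"squeeze":{"type":"number"}},"required":["plan"]}

```bash
ls; mkdir -p pics
python3 - <<'E'
from plant import r
import cv2
for n in("scene","top"):
    cv2.imwrite(f"pics/{n}0.png",r.snapshot(n)[:,:,::-1]); print(r.camera_params(n))
print(r.get_state())
E
```

```text
pics
{'fx': 463.9680148751071, 'fy': 463.9680148751071, 'cx': 255.39021211115815, 'cy': 189.07305222913044, 'distortion': array([-0.03025754,  0.        ,  0.        ,  0.        ,  0.        ]), 'position': array([ 0.95757492, -0.63005724,  1.13527508]), 'attitude': array([ 0.91147813,  0.26776091, -0.08454107, -0.30060691])}
{'fx': 456.4463149136745, 'fy': 456.4463149136745, 'cx': 262.3001655560058, 'cy': 190.73957970820362, 'distortion': array([-0.14013301,  0.        ,  0.        ,  0.        ,  0.        ]), 'position': array([ 0.44625181, -0.02112264,  1.39327936]), 'attitude': array([ 0.71328805, -0.69899825,  0.0319391 , -0.04001873])}
{'clock': 0.1, 'q': array([ 1.29478522,  0.68991243, -0.19454085,  1.56621095,  0.15730799,
        0.90249623, -0.2150803 ]), 'qd': array([ 0.00191357, -0.00120707, -0.00052223, -0.00232271,  0.00058068,
        0.0020715 , -0.001588  ]), 'joint_torque': array([-2.30061523e-03, -5.28500819e+01, -1.27137959e+00, -1.53837991e+01,
       -5.25563385e-02,  1.95022920e-03,  3.75284401e-05]), 'tool_pos': array([ 0.19034857, -0.59472684,  0.23799082]), 'eef_rot': array([ 9.88017026e-01,  1.54342764e-01, -1.79844286e-04, -7.97003627e-04]), 'contact_force': array([-0.03382929, -0.76874656, -0.4707872 ]), 'moment': array([-0.02787111, -0.01751816, -0.02238964]), 'finger_force': 0.0, 'opening': 0.9974427385569445}
```

View pics/scene0.png

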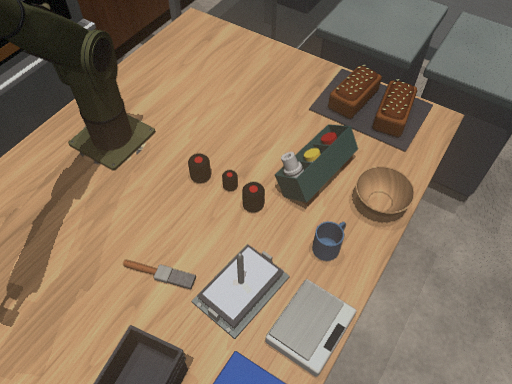

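View pics/top0.png

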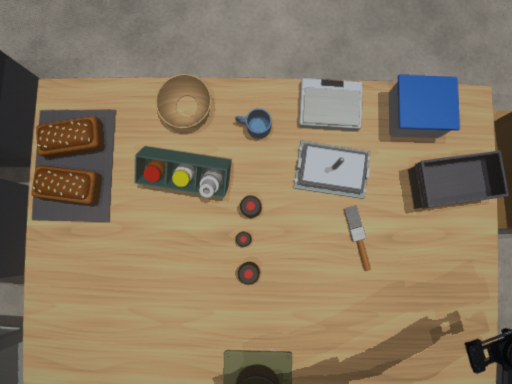

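The scene shows the weight in the carton cell nearest the robot (top image ~(209,185)), the press rod at top (338,165), the mug at (258,123) and the brush at (357,240). There are three knob-like objects, at top (250,206), (243,239) and (249,273). I'll enlarge these.

Run:
```python
import cv2,numpy as np
t=cv2.imread("pics/top0.png");s=cv2.imread("pics/scene0.png")
a=cv2.resize(t[130:290,125:385],None,fx=3,fy=3,interpolation=2)
b=cv2.resize(s[115:220,180:365],None,fx=4.2,fy=4.2,interpolation=2)
cv2.imwrite("pics/a.png",a);cv2.imwrite("pics/b.png",b)
c=cv2.resize(s[235:340,185:295],None,fx=5,fy=5,interpolation=2);cv2.imwrite("pics/c.png",c)
```

```text
(no output)
```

View pics/a.png

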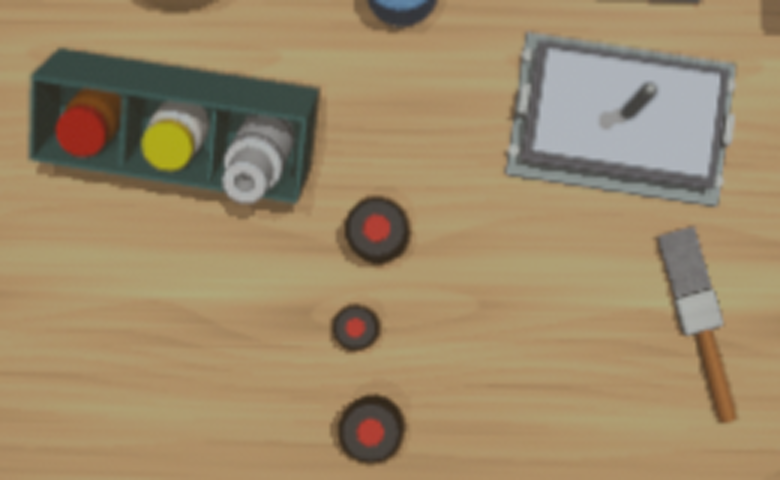

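View pics/b.png

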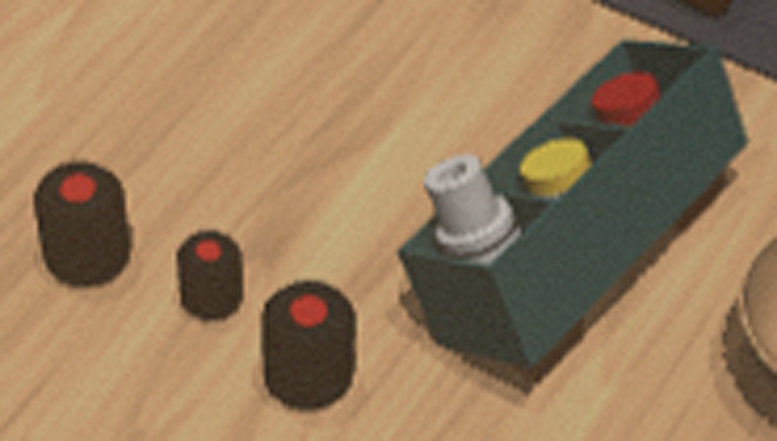

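View pics/c.png

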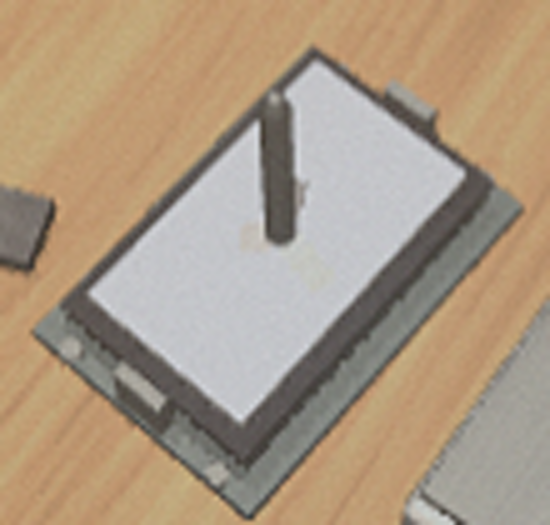

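The crops give a clear size ranking. The middle knob, at crop (355,328), is about 16 px or 46 mm across, and the outer two are about 62 mm, so the middle one is the target. Next I'll fit the poses from both views.

```bash
cat > h.py <<'E'
import numpy as np, cv2
from scipy.optimize import least_squares
from scipy.spatial.transform import Rotation as R
from plant import r
C={n:r.camera_params(n) for n in("scene","top")}
def proj(n,P):
    c=C[n];Rc=R.from_quat(c["attitude"]).as_matrix()
    K=np.array([[c["fx"],0,c["cx"]],[0,c["fy"],c["cy"]],[0,0,1.]])
    rv,_=cv2.Rodrigues(Rc.T)
    return cv2.projectPoints(np.atleast_2d(P).astype(float),rv,-Rc.T@c["position"],K,c["distortion"])[0][:,0]
def fit(model,obs,x0):  # obs: {cam: pixel list (nan = unseen)}, model(x)->points
    f=lambda x:np.nan_to_num(np.concatenate([(proj(n,model(x))-np.array(o)).ravel() for n,o in obs.items()]))
    s=least_squares(f,x0,loss="soft_l1");return s.x,f(s.x).round(1)
def pose2(x,L): # x,y,yaw applied to local points
    c,s=np.cos(x[2]),np.sin(x[2]);L=np.array(L,float)
    return np.c_[x[0]+c*L[:,0]-s*L[:,1],x[1]+s*L[:,0]+c*L[:,1],L[:,2]]
def delta(p,Rt):
    s=r.get_state();R0=R.from_quat(s["eef_rot"])
    print("clock",round(s["clock"],2),"tcp",s["tool_pos"].round(4),"F",s["contact_force"].round(1),"ff",round(s["finger_force"],1),"op",round(s["opening"],3))
    print("xyz",R0.inv().apply(np.array(p)-s["tool_pos"]).round(4),"rot",(R0.inv()*Rt).as_rotvec().round(4))
E
cat > loc.py <<'E'
from h import *
A=lambda l:[((x+.5)/3-.5+125,(y+.5)/3-.5+130) for x,y in l]
B=lambda l:[((x+.5)/4.2-.5+180,(y+.5)/4.2-.5+115) for x,y in l]
Cc=lambda l:[((x+.5)/5-.5+185,(y+.5)/5-.5+235) for x,y in l]
# press: tip, base, corners
m=lambda x:pose2(x,[(0,0,.192),(0,0,.05),(-.052,.088,.05),(.052,.088,.05),(.052,-.088,.05),(-.052,-.088,.05)])
print("press",*fit(m,{"top":A([(652,86),(627,114),(527,152),(543,50),(733-11,75),(705,178)]),"scene":Cc([(277,93),(281,240),(315,62),(466,175),(241,423),(90,293)])[:2]+Cc([(315,62),(466,175),(241,423),(90,293)])},[.5,-.2,-.1]))
m=lambda x:pose2(x,[(-.082,.135,.075),(-.004,.135,.120),(-.004,-.135,.120),(-.082,-.135,.075)])
cx,e=fit(m,{"top":A([(31,159),(60,50),(319,88),(298,203)]),"scene":B([(625,42),(717,49),(495,266),(400,250)])},[.5,.2,-.1]);print("carton",cx,e)
pt=lambda x:x[None]
print("necktop",*fit(pt,{"top":A([(245,181)]),"scene":B([(454,172)])},np.array([.45,.1,.12])))
for y in(-.1,-.09,-.08):print(y,pose2(cx,[(-.0733,y,.1239)]))
for n,(a,b,c,d) in {"top":(225,260,225,290),"scene":(180,270,145,220)}.items():
    im=cv2.imread(f"pics/{n}0.png").astype(int);k=((im[...,2]>1.8*im[...,1])&(im[...,2]>110)).astype(np.uint8)
    w=np.zeros_like(k);w[c:d,a:b]=k[c:d,a:b];print(n,cv2.connectedComponentsWithStats(w)[2:])
E
python3 loc.py
```

```text
press [ 0.65776078 -0.21593302 -0.13112618] [-0.5  0.9  0.1 -0.4  1.8 -0.3  1.4 -0.4 -0.4  0.1  0.9 -0.1 -0.3  0.8
  0.1 -1.8  0.3 -1.   0.7 -0.7  0.3  0.  -0.6 -0.1]
carton [ 0.66236656  0.22628054 -0.14306049] [-0.  -1.1 -9.   6.8 -3.1  8.9  0.7 -0.9  0.   0.1  1.1  0.2 -0.6  1.8
 -0.4  1. ]
necktop [0.57498778 0.15195264 0.12395194] [-0.1 -0.1 -0.1  0. ]
-0.1 [[0.57555807 0.13775271 0.1239    ]]
-0.09 [[0.5769838  0.14765055 0.1239    ]]
-0.08 [[0.57840953 0.15754839 0.1239    ]]
top (array([[     0,      0,    512,    384, 196510],
       [   240,    236,      7,      6,     32],
       [   244,    270,      9,      9,     66]], dtype=int32), array([[255.50457483, 191.46466338],
       [243.        , 238.65625   ],
       [247.93939394, 273.84848485]]))
scene (array([[     0,      0,    512,    384, 196483],
       [   194,    156,      9,      7,     46],
       [   227,    172,      6,      5,     24],
       [   249,    185,      9,      8,     55]], dtype=int32), array([[255.51729666, 191.51051745],
       [198.17391304, 159.26086957],
       [229.33333333, 174.125     ],
       [253.07272727, 188.47272727]]))
```

```bash
cat >> loc.py <<'E'
print('----')
m=lambda x:pose2(x,[(-.082,.135,.075),(-.004,.135,.120),(-.004,-.135,.120),(-.082,-.135,.075)])
cx,e=fit(m,{"top":A([(31,159),(33,76),(305,120),(298,203)]),"scene":B([(625,42),(717,49),(495,266),(400,250)])},[.5,.2,-.1]);print("carton",cx,e)
for y in(-.09,-.08):print(y,pose2(cx,[(-.0733,y,.1239)]))
print("tip",*fit(pt,{"top":A([(652,86)]),"scene":Cc([(277,93)])},np.array([.6,-.2,.2])))
print("tipz",*fit(lambda x:np.array([[x[0],x[1],.192]]),{"top":A([(652,86)]),"scene":Cc([(277,93)])},np.array([.6,-.2])))
print("base",*fit(lambda x:np.array([[x[0],x[1],.05]]),{"top":A([(627,114)]),"scene":Cc([(281,240)])},np.array([.6,-.2])))
for z in (.054,.07): print("knobs",[fit(lambda x:np.array([[x[0],x[1],z]]),{"top":[t],"scene":[s]},np.array([.4,0]))for t,s in (((243,238.66),(229.33,174.1)),((247.94,273.85),(198.17,159.26)),((250.3,206),(253.07,188.47)))])
E
python3 loc.py|sed -n '/----/,$p'
```

```text
----
carton [ 0.65946804  0.2285096  -0.14156833] [-0.8 -0.  -0.8 -0.9  0.8 -0.9 -0.1  0.  -0.5 -0.7  0.5 -0.6 -1.   0.8
 -0.9  0.2]
-0.09 [[0.57420271 0.1497523  0.1239    ]]
-0.08 [[0.57561367 0.15965226 0.1239    ]]
tip [ 0.65902598 -0.21647227  0.19772303] [ 0.  0.  0. -0.]
tipz [ 0.65860499 -0.21572693] [-0.6  0.5  0.1  0.9]
base [ 0.65850266 -0.2178857 ] [ 0.8 -0.6 -0.1 -1.1]
knobs [(array([0.44043645, 0.04929923]), array([-0.1,  0.2,  0.1,  0.2])), (array([0.33715096, 0.03401699]), array([-0.6,  0.6,  0.2,  3.8])), (array([0.53519583, 0.03218267]), array([-0.8,  0.6,  0.1,  3.8]))]
knobs [(array([0.44245265, 0.04640009]), array([ 0.7, -0.5, -0.1, -2.2])), (array([0.33932501, 0.03289008]), array([-0.4,  0.3,  0.1,  0.9])), (array([0.53532059, 0.03090177]), array([-0.5,  0.2, -0.1,  0.8]))]
```

```bash
cat > t.py <<'E'
from h import *
import sys
yaw=-.1416
def ori(tilt,yaw):
    z=np.array([np.sin(tilt)*np.cos(yaw),np.sin(tilt)*np.sin(yaw),-np.cos(tilt)]);y=np.array([np.sin(yaw),-np.cos(yaw),0])
    return R.from_matrix(np.c_[np.cross(y,z),y,z])
T=ori(np.pi/6,yaw);D=ori(0,yaw)
u=-T.as_matrix()[:,2];top=np.array([.5745,.1518,.1239]);G=top-.033*u
rod=np.array([.6585,-.217,0]);knob=np.array([.4405,.0493,0])
delta(eval(sys.argv[1]),eval(sys.argv[2]))
E
python3 t.py "[.45,-.35,.32]" D
```

```text
clock 0.1 tcp [ 0.1903 -0.5947  0.238 ] F [-0.  -0.8 -0.5] ff 0.0 op 0.997
xyz [ 0.3219 -0.154  -0.0818] rot [-0.0016  0.0005  0.4515]
```

Emit:
carry_out([
  {"xyz":[0.322,-0.154,-0.082],"rot":[0,0,0.45],"grip":0},
  {"xyz":[0.322,-0.154,-0.082],"rot":[0,0,0.45],"grip":0},
  {"xyz":[0.322,-0.154,-0.082],"rot":[0,0,0.45],"grip":0},
  {"xyz":[0.322,-0.154,-0.082],"rot":[0,0,0.45],"grip":0},
  {"xyz":[0.322,-0.154,-0.082],"rot":[0,0,0.45],"grip":0},
  {"xyz":[0.322,-0.154,-0.082],"rot":[0,0,0.45],"grip":0},
  {"xyz":[0.322,-0.154,-0.082],"rot":[0,0,0.45],"grip":0},
  {"xyz":[0.322,-0.154,-0.082],"rot":[0,0,0.45],"grip":0},
], squeeze=50)

```text
clock: 0.77
tool_pos: [0.4279, -0.3706, 0.3136]
eef_rot: [0.998, -0.07, -0.0, -0.0]
contact_force: [0.6, -0.9, -0.1]
opening: 1.002
finger_force: 0.0
```

```bash
python3 t.py "[.50,.0,.30]" "ori(.3,yaw)"
```

```text
clock 0.77 tcp [ 0.4279 -0.3706  0.3136] F [ 0.6 -0.9 -0.1] ff 0.0 op 1.002
xyz [ 0.0196 -0.377   0.0137] rot [-0.0005  0.3007  0.0015]
```

Emit:
carry_out([
  {"xyz":[0.02,-0.377,0.013],"rot":[0,0.3,0],"grip":0},
  {"xyz":[0.02,-0.377,0.013],"rot":[0,0.3,0],"grip":0},
  {"xyz":[0.02,-0.377,0.013],"rot":[0,0.3,0],"grip":0},
  {"xyz":[0.02,-0.377,0.013],"rot":[0,0.3,0],"grip":0},
  {"xyz":[0.02,-0.377,0.013],"rot":[0,0.3,0],"grip":0},
  {"xyz":[0.02,-0.377,0.013],"rot":[0,0.3,0],"grip":0},
  {"xyz":[0.02,-0.377,0.013],"rot":[0,0.3,0],"grip":0},
  {"xyz":[0.02,-0.377,0.013],"rot":[0,0.3,0],"grip":0},
])

```text
clock: 1.43
tool_pos: [0.4893, -0.0508, 0.302]
eef_rot: [0.986, -0.07, 0.149, 0.01]
contact_force: [0.7, -1.1, -0.4]
opening: 0.999
finger_force: 0.0
```

```bash
python3 t.py "G+.09*u" T
```

```text
clock 1.43 tcp [ 0.4893 -0.0508  0.302 ] F [ 0.7 -1.1 -0.4] ff 0.0 op 0.999
xyz [-0.0118 -0.2126  0.1311] rot [-0.0003  0.2237  0.0007]
```

Emit:
carry_out([
  {"xyz":[-0.012,-0.18,0.1],"rot":[0,0.22,0],"grip":0},
  {"xyz":[-0.012,-0.18,0.1],"rot":[0,0.22,0],"grip":0},
  {"xyz":[-0.012,-0.18,0.1],"rot":[0,0.22,0],"grip":0},
  {"xyz":[-0.012,-0.18,0.1],"rot":[0,0.22,0],"grip":0},
  {"xyz":[-0.012,-0.18,0.1],"rot":[0,0.22,0],"grip":0},
  {"xyz":[-0.012,-0.18,0.1],"rot":[0,0.22,0],"grip":0},
  {"xyz":[-0.012,-0.18,0.1],"rot":[0,0.22,0],"grip":0},
  {"xyz":[-0.012,-0.18,0.1],"rot":[0,0.22,0],"grip":0},
])

```text
clock: 2.1
tool_pos: [0.5467, 0.1223, 0.2475]
eef_rot: [0.968, -0.068, 0.24, 0.024]
contact_force: [1.0, -0.6, 0.3]
opening: 0.998
finger_force: 0.0
```

```bash
python3 t.py "G+.09*u" T
```

```text
clock 2.1 tcp [0.5467 0.1223 0.2475] F [ 1.  -0.6  0.3] ff 0.0 op 0.998
xyz [-0.0391 -0.0342  0.0627] rot [0.0133 0.0368 0.0041]
```

Emit:
carry_out([
  {"xyz":[-0.039,-0.034,0.03],"rot":[0.013,0.037,0.004],"grip":0},
  {"xyz":[-0.039,-0.034,0.045],"rot":[0.013,0.037,0.004],"grip":0},
  {"xyz":[-0.039,-0.034,0.06],"rot":[0.013,0.037,0.004],"grip":0},
  {"xyz":[-0.039,-0.034,0.06],"rot":[0.013,0.037,0.004],"grip":0},
  {"xyz":[-0.039,-0.034,0.06],"rot":[0.013,0.037,0.004],"grip":0},
  {"xyz":[-0.039,-0.034,0.06],"rot":[0.013,0.037,0.004],"grip":0},
])

```text
clock: 2.6
tool_pos: [0.5607, 0.1657, 0.2069]
eef_rot: [0.969, -0.075, 0.232, 0.033]
contact_force: [0.4, 0.3, 0.2]
opening: 0.999
finger_force: 0.0
```

```bash
python3 t.py G T
python3 - <<'E'
from h import *
s=r.snapshot("scene");t=r.snapshot("top")
f=lambda a:cv2.resize(a,(390,390),interpolation=2)
cv2.imwrite("pics/h1.png",np.hstack([f(s[90:220,230:360]),f(t[120:250,150:280])])[:,:,::-1])
E
```

```text
clock 2.6 tcp [0.5607 0.1657 0.2069] F [0.4 0.3 0.2] ff 0.0 op 0.999
xyz [-0.022   0.0078  0.1144] rot [ 0.0358  0.0522 -0.003 ]
```

View pics/h1.png

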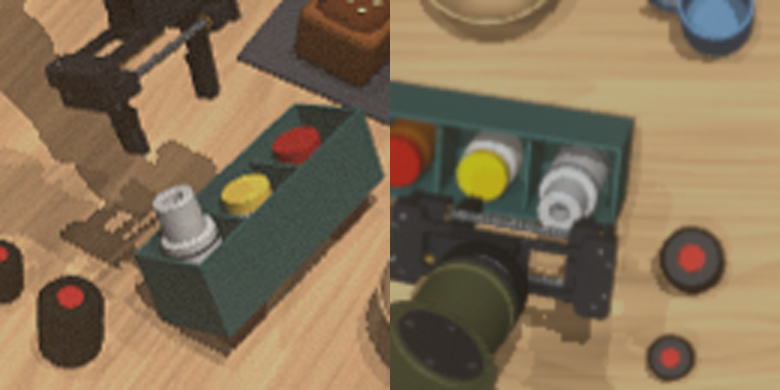

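The hover view shows the gripper above and behind the weight. The neck is at (178,200) on the left and (560,205) on the right, and nothing has been touched. The orientation hasn't converged, so I'll check the joints.

```bash
python3 t.py "G+.05*u" T; python3 -c "
from h import *
s=r.get_state();print(s['q'].round(3),s['qd'].round(3))"
```

```text
clock 2.7 tcp [0.5608 0.1658 0.2075] F [ 0.6 -0.1  1.1] ff 0.0 op 0.997
xyz [-0.0251  0.0098  0.0649] rot [ 0.0348  0.0515 -0.0035]
[-0.841  0.655  0.483  2.138  0.432  0.043 -2.654] [-0.003 -0.005 -0.004 -0.003 -0.001 -0.002  0.001]
```

Joints 6 and 7 are at their limits (q6 near 0.04, q7 near −2.66). The wrist is probably in the wrong branch, because q5 near π would allow the opposite bend. I'll identify the kinematics from the two known poses so I can plan the branch.

```bash
cat > kin.py <<'E'
from h import *
import itertools
def fkR(q,s,o=0):
    M=R.identity();L=[]
    for i in range(7):
        M=M*R.from_rotvec((q[i]*s[i]+(0))*np.array([0,1,0] if i%2 else [0,0,1]));L.append(M)
    return L
st=r.get_state()
data=[(np.array([1.29478522,.68991243,-.19454085,1.56621095,.15730799,.90249623,-.2150803]),np.array([.19034857,-.59472684,.23799082]),R.from_quat([.988017,.15434,-.00018,-.0008])),(st['q'],st['tool_pos'],R.from_quat(st['eef_rot']))]
if __name__=="__main__":
    res=[]
    for s in itertools.product([-1,1],repeat=7):
        for off in(0,np.pi/2,np.pi,-np.pi/2):
            e=[(fkR(q,s)[-1]*R.from_euler('z',off)*Rm.inv()).magnitude() for q,p,Rm in data]
            res.append((max(e),s,off))
    res.sort(key=lambda a:a[0]);print(*res[:3],sep="\n")
    e,s,off=res[0];A=[];b=[]
    for q,p,Rm in data:
        L=[R.identity()]+fkR(q,s)
        cols=[np.array([0,0,1.])]
        for k in (2,4,6): cols.append(L[k+1].apply([0,0,1]));   # along z after joint
        for k in (3,5): cols.append(L[k].apply([1,0,0]))  # radial offsets at elbow, wrist
        A.append(np.c_[tuple(cols)]);b.append(p)
    A=np.vstack(A);b=np.hstack(b)
    for n in(4,5,6):
        x,rs,*_=np.linalg.lstsq(A[:,:n],b,rcond=None);print(n,x.round(4),(A[:,:n]@x-b).round(4))
E
python3 kin.py
```

```text
(8.108726125135847e-06, (-1, 1, -1, 1, -1, 1, -1), 1.5707963267948966)
(0.4979926908434315, (-1, -1, 1, -1, 1, -1, -1), 1.5707963267948966)
(0.5054176023748191, (-1, -1, 1, -1, -1, -1, 1), 1.5707963267948966)
4 [0.4513 0.5382 0.353  0.4068] [ 0.0415  0.0263  0.0024  0.0041  0.0161 -0.0024]
5 [ 0.4365  0.7406  0.484   0.6391 -0.2997] [ 0.0104  0.0163  0.0172  0.007   0.0126 -0.0172]
6 [ 0.3848  0.8501  0.4947  0.6527 -0.3338  0.065 ] [ 0. -0. -0.  0. -0. -0.]
```

Emit:
carry_out([
  {"xyz":[0,0.03,-0.06],"rot":[0,-0.12,0],"grip":0},
  {"xyz":[0,0.03,-0.06],"rot":[0,-0.24,0],"grip":0},
  {"xyz":[0,0.03,-0.06],"rot":[0,-0.36,0],"grip":0},
  {"xyz":[0,0.03,-0.06],"rot":[0,-0.45,0],"grip":0},
  {"xyz":[0,0.03,-0.06],"rot":[0,-0.45,0],"grip":0},
  {"xyz":[0,0.03,-0.06],"rot":[0,-0.45,0],"grip":0},
])

```text
clock: 3.2
tool_pos: [0.5328, 0.1406, 0.2626]
eef_rot: [0.996, -0.083, 0.011, 0.015]
contact_force: [0.7, 0.2, -0.3]
opening: 1.0
finger_force: 0.0
```

```bash
cat > log.py <<'E'
from h import *
import json
s=r.get_state();print(s['clock'],s['q'].round(3),s['tool_pos'].round(3))
open('log.jsonl','a').write(json.dumps([list(s['q']),list(s['tool_pos']),list(s['eef_rot'])])+"\n")
E
python3 log.py
```

```text
3.2 [-0.271  0.555 -0.149  1.775  0.158  0.816 -2.243] [0.533 0.141 0.263]
```

Emit:
carry_out([
  {"xyz":[0,0,0],"rot":[0,0,-0.95],"grip":0},
  {"xyz":[0,0,0],"rot":[0,0,-0.95],"grip":0},
  {"xyz":[0,0,0],"rot":[0,0,-0.95],"grip":0},
  {"xyz":[0,0,0],"rot":[0,0,-0.95],"grip":0},
  {"xyz":[0,0,0],"rot":[0,0,-0.95],"grip":0},
  {"xyz":[0,0,0],"rot":[0,0,-0.95],"grip":0},
  {"xyz":[0,0,0],"rot":[0,0,-0.95],"grip":0},
  {"xyz":[0,0,0],"rot":[0,0,-0.95],"grip":0},
])

```text
clock: 3.87
tool_pos: [0.5282, 0.1432, 0.2608]
eef_rot: [0.921, 0.388, 0.002, 0.019]
contact_force: [0.4, -0.2, -0.9]
opening: 0.996
finger_force: 0.0
```

```bash
python3 log.py
```

```text
3.8667 [-0.11   0.577 -0.427  1.776  0.354  0.863 -1.482] [0.528 0.143 0.261]
```

Emit:
carry_out([
  {"xyz":[0,0,0],"rot":[0,0,-0.95],"grip":0},
  {"xyz":[0,0,0],"rot":[0,0,-0.95],"grip":0},
  {"xyz":[0,0,0],"rot":[0,0,-0.95],"grip":0},
  {"xyz":[0,0,0],"rot":[0,0,-0.95],"grip":0},
  {"xyz":[0,0,0],"rot":[0,0,-0.95],"grip":0},
  {"xyz":[0,0,0],"rot":[0,0,-0.95],"grip":0},
  {"xyz":[0,0,0],"rot":[0,0,-0.95],"grip":0},
  {"xyz":[0,0,0],"rot":[0,0,-0.95],"grip":0},
])

```text
clock: 4.53
tool_pos: [0.5283, 0.1432, 0.2606]
eef_rot: [0.641, 0.767, -0.007, 0.018]
contact_force: [-0.9, -1.4, -0.5]
opening: 1.0
finger_force: 0.0
```

```bash
python3 log.py
```

```text
4.5333 [ 0.043  0.626 -0.695  1.768  0.533  0.942 -0.708] [0.528 0.143 0.261]
```

```bash
cat > kin2.py <<'E'
from kin import *
import json
s=(-1,1,-1,1,-1,1,-1)
def cols(q):
    L=fkR(q,s);c=[np.array([0,0,1.])]+[L[k].apply([0,0,1]) for k in(2,4,6)]
    return c+[L[k].apply([1,0,0]) for k in(0,2,3,4,5)]
if __name__=="__main__":
    d=data[:1]+[(np.array(a),np.array(b),0) for a,b,c in map(json.loads,open('log.jsonl'))]
    d.append((np.array([-.841,.655,.483,2.138,.432,.043,-2.654]),np.array([.5608,.1658,.2075]),0))
    A=np.vstack([np.c_[tuple(cols(q))] for q,p,_ in d]);b=np.hstack([p for _,p,_ in d])
    for ix in([0,1,2,3],[0,1,2,3,8],[0,1,2,3,5,6],[0,1,2,3,4],[0,1,2,3,5,6,8],list(range(9))):
        x=np.linalg.lstsq(A[:,ix],b,rcond=None)[0];print(ix,x.round(4),abs(A[:,ix]@x-b).max().round(5))
E
python3 kin2.py
```

```text
[0, 1, 2, 3] [0.3825 0.6016 0.3032 0.4263] 0.04605
[0, 1, 2, 3, 8] [0.3473 0.6572 0.3601 0.3941 0.0729] 0.02836
[0, 1, 2, 3, 5, 6] [ 0.4503  0.707   0.4593  0.5356 -0.1703  0.0435] 0.03817
[0, 1, 2, 3, 4] [0.5034 0.4525 0.3003 0.4282 0.0888] 0.04454
[0, 1, 2, 3, 5, 6, 8] [ 0.3822  0.717   0.3923  0.436  -0.0296  0.0545  0.0667] 0.03356
[0, 1, 2, 3, 4, 5, 6, 7, 8] [ 0.4265  0.5562  0.3791  0.3933  0.0408 -0.0452 -0.0499  0.0657  0.0203] 0.0262
```

```bash
cat > kin3.py <<'E'
from kin import *
import json,itertools
s=(-1,1,-1,1,-1,1,-1)
names=['z0','z2','z4','z6','x0','x1','x2','x3','x4','x5','y0','y2','y4','y6','x6']
def cols(q):
    L=fkR(q,s);d={'z0':np.array([0,0,1.])}
    for n in names[1:]: d[n]=L[int(n[1])].apply(np.eye(3)['xyz'.index(n[0])])
    return np.c_[tuple(d[n] for n in names)]
d=data[:1]+[(np.array(a),np.array(b),0) for a,b,c in map(json.loads,open('log.jsonl'))]
d.append((np.array([-.841,.655,.483,2.138,.432,.043,-2.654]),np.array([.5608,.1658,.2075]),0))
A=np.vstack([cols(q) for q,p,_ in d]);b=np.hstack([p for _,p,_ in d])
res=[]
for m in(0,1,2,3,4):
    for c in itertools.combinations(range(4,15),m):
        ix=[0,1,2,3]+list(c);x=np.linalg.lstsq(A[:,ix],b,rcond=None)[0];res.append((abs(A[:,ix]@x-b).max(),[names[i] for i in ix[4:]],x.round(4)))
res.sort(key=lambda a:a[0])
for m in(1,2,3,4):print(*[a for a in res if len(a[1])==m][:3],sep="\n")
E
python3 kin3.py
```

```text
(np.float64(0.008789231497046551), ['y2'], array([ 0.36  ,  0.5653,  0.3374,  0.3446, -0.0422]))
(np.float64(0.010091548915422632), ['y4'], array([ 0.3509,  0.549 ,  0.3366,  0.3317, -0.0455]))
(np.float64(0.013442403483498039), ['y0'], array([ 0.3292,  0.5655,  0.3514,  0.3079, -0.0466]))
(np.float64(6.36639479222878e-05), ['y0', 'y2'], array([ 0.3465,  0.5636,  0.3447,  0.3258, -0.0188, -0.0272]))
(np.float64(0.004487575079786588), ['x4', 'y2'], array([ 0.355 ,  0.5488,  0.3331,  0.3405, -0.0184, -0.0482]))
(np.float64(0.005333405946332415), ['x4', 'y0'], array([ 0.3396,  0.5875,  0.3582,  0.3137,  0.0274, -0.0398]))
(np.float64(1.9592871244589194e-05), ['y0', 'y2', 'y4'], array([ 3.464e-01,  5.635e-01,  3.447e-01,  3.257e-01, -1.870e-02,
       -2.690e-02, -3.000e-04]))
(np.float64(5.016525105000502e-05), ['x2', 'y0', 'y2'], array([ 3.463e-01,  5.634e-01,  3.445e-01,  3.255e-01,  4.000e-04,
       -1.880e-02, -2.720e-02]))
(np.float64(6.16088951233551e-05), ['x0', 'y0', 'y2'], array([ 3.467e-01,  5.634e-01,  3.447e-01,  3.258e-01,  1.000e-04,
       -1.880e-02, -2.720e-02]))
(np.float64(1.3361849132087489e-05), ['x5', 'y0', 'y2', 'y4'], array([ 3.464e-01,  5.634e-01,  3.447e-01,  3.257e-01, -1.000e-04,
       -1.880e-02, -2.690e-02, -3.000e-04]))
(np.float64(1.540598550084371e-05), ['y0', 'y2', 'y4', 'y6'], array([ 3.464e-01,  5.635e-01,  3.447e-01,  3.256e-01, -1.880e-02,
       -2.690e-02, -4.000e-04,  0.000e+00]))
(np.float64(1.792117778909308e-05), ['x3', 'y0', 'y2', 'y4'], array([ 3.465e-01,  5.635e-01,  3.448e-01,  3.257e-01,  1.000e-04,
       -1.880e-02, -2.690e-02, -4.000e-04]))
```

```bash
cat > ik.py <<'E'
from h import *
s_=(-1,1,-1,1,-1,1,-1)
lo=np.array([-3.01,-.46,-1.47,.13,-1,.04,-2.66]);hi=np.array([3.01,2.08,1.51,2.56,4.14,2.09,2.66])
def fk(q):
    M=R.identity();L=[]
    for i in range(7):
        M=M*R.from_rotvec(q[i]*s_[i]*np.array([0,1,0] if i%2 else [0,0,1]));L.append(M)
    p=np.array([0,0,.3464])+L[2].apply([0,-.0269,.5635])+L[4].apply([0,-.0003,.3447])+L[6].apply([0,0,.3257])+L[0].apply([0,-.0187,0])
    return p,L[6]*R.from_euler('z',np.pi/2)
def ik(p,Rt,q0,w=.003,qc=None):
    qc=q0 if qc is None else qc
    def f(q):
        a,b=fk(q);return np.r_[(a-p)*10,(b*Rt.inv()).as_rotvec()*3,w*(q-qc)]
    o=least_squares(f,np.clip(q0,lo+.02,hi-.02),bounds=(lo+.01,hi-.01))
    a,b=fk(o.x);return o.x,np.linalg.norm(a-p),(b*Rt.inv()).magnitude()
E
cat > s.py <<'E'
from ik import *
yaw=-.1416
def ori(tilt,yaw,psi=0):
    z=np.array([np.sin(tilt)*np.cos(yaw),np.sin(tilt)*np.sin(yaw),-np.cos(tilt)]);y=np.array([np.sin(yaw),-np.cos(yaw),0])
    return R.from_matrix(np.c_[np.cross(y,z),y,z])*R.from_euler('z',psi)
rng=np.random.default_rng(0)
u=-ori(np.pi/6,yaw).as_matrix()[:,2];G=np.array([.5745,.1518,.1239])-.033*u
q=r.get_state()['q'];print(q.round(2))
for psi in np.arange(0,6.28,np.pi/4):
    best=None
    for k in range(12):
        q0=q if k==0 else rng.uniform(lo,hi)
        x,e,a=ik(G,ori(np.pi/6,yaw,psi),q0)
        if e<5e-4 and a<5e-3:
            x2,e2,a2=ik(G+.09*u,ori(np.pi/6,yaw,psi),x)
            m=min((x-lo).min(),(hi-x).min(),(x2-lo).min(),(hi-x2).min()) if e2<5e-4 and a2<5e-3 else -1
            if best is None or m>best[0]: best=(m,x.round(2),x2.round(2))
    print(round(psi,2),best)
E
python3 s.py
```

```text
[ 0.04  0.63 -0.7   1.77  0.53  0.94 -0.71]
0.0 (np.float64(0.3116094851672666), array([-0.28,  0.86, -0.33,  2.17,  2.1 ,  0.62,  2.07]), array([-0.35,  0.67, -0.3 ,  2.25,  1.9 ,  0.54,  2.18]))
0.79 (np.float64(0.325627123121099), array([-0.05,  0.94, -0.71,  2.16,  1.95,  0.89,  1.52]), array([-0.07,  0.75, -0.76,  2.23,  1.76,  0.84,  1.57]))
1.57 (np.float64(0.33069436061047464), array([ 0.04,  1.  , -0.9 ,  2.16,  1.91,  1.04,  0.82]), array([ 0.03,  0.83, -0.97,  2.23,  1.73,  1.01,  0.85]))
2.36 (np.float64(0.3258118431489203), array([-0.05,  0.94, -0.72,  2.16,  1.94,  0.89, -0.05]), array([-0.07,  0.76, -0.77,  2.23,  1.76,  0.85,  0.01]))
3.14 (np.float64(0.33355638137613397), array([ 0.1 ,  1.06, -1.03,  2.15,  1.89,  1.15, -0.69]), array([ 0.1 ,  0.89, -1.11,  2.23,  1.72,  1.13, -0.69]))
3.93 (np.float64(0.3332110092810403), array([ 0.09,  1.06, -1.01,  2.15,  1.89,  1.13, -1.49]), array([ 0.09,  0.88, -1.09,  2.23,  1.72,  1.12, -1.48]))
4.71 (np.float64(0.3337991765251833), array([ 0.1 ,  1.07, -1.04,  2.15,  1.89,  1.16, -2.26]), array([ 0.1 ,  0.9 , -1.13,  2.23,  1.71,  1.15, -2.26]))
5.5 (np.float64(0.19122212277120434), array([-0.77,  0.93,  0.5 ,  2.2 ,  3.35,  0.35,  1.46]), array([-0.87,  0.74,  0.55,  2.27,  3.36,  0.23,  1.47]))
```

```bash
cat > sim.py <<'E'
from s import *
def jac(q):
    p,Rr=fk(q);J=np.zeros((6,7))
    for i in range(7):
        d=q.copy();d[i]+=1e-6;a,b=fk(d);J[:3,i]=(a-p)/1e-6;J[3:,i]=(b*Rr.inv()).as_rotvec()/1e-6
    return J
def sim(q,p,Rt,n=80):
    q=q.copy()
    for k in range(n):
        a,b=fk(q);e=np.r_[p-a,(Rt*b.inv()).as_rotvec()]
        e[:3]*=min(1,.02/max(1e-9,np.linalg.norm(e[:3])));e[3:]*=min(1,.06/max(1e-9,np.linalg.norm(e[3:])))
        J=jac(q);q=np.clip(q+J.T@np.linalg.solve(J@J.T+1e-4*np.eye(6),e),lo,hi)
    a,b=fk(q);return q,np.linalg.norm(p-a),(Rt*b.inv()).magnitude()
if __name__=="__main__":
    for psi in(np.pi,3.93,4.71,2.36):
        a=sim(q,G+.1*u,ori(np.pi/6,yaw,psi));b=sim(a[0],G,ori(np.pi/6,yaw,psi))
        print(round(psi,2),a[0].round(2),a[1:],b[0].round(2),b[1:])
E
python3 sim.py|tail -4
```

```text
3.14 [-0.22  0.68 -0.53  2.25  1.79  0.67 -0.84] (np.float64(1.2412670766236366e-16), 3.588029780600609e-16) [-0.16  0.89 -0.52  2.17  2.01  0.74 -0.94] (np.float64(1.3877787807814457e-16), 3.2683428694446926e-16)
3.93 [-0.34  0.65 -0.33  2.25  1.86  0.55 -1.71] (np.float64(2.7755575615628914e-17), 1.2566871346510766e-16) [-0.25  0.86 -0.37  2.17  2.08  0.64 -1.83] (np.float64(1.3597399555105182e-16), 2.0062885096040702e-16)
4.71 [-0.41  0.64 -0.22  2.26  1.9   0.49 -2.54] (np.float64(0.0), 0.0) [-0.29  0.86 -0.31  2.17  2.11  0.6  -2.66] (np.float64(1.517618428477413e-14), 3.387536052859909e-11)
2.36 [-0.14  0.7  -0.66  2.24  1.76  0.76 -0.02] (np.float64(1.1102230246251565e-16), 1.502715162562098e-16) [-0.1   0.91 -0.63  2.16  1.97  0.82 -0.1 ] (np.float64(8.326672684688674e-17), 1.6302709355362946e-16)
```

Psi = π works from here. First I'll yaw the rest of the way at height, then tilt into the hover pose.

```bash
sed -i 's/^T=.*/T=ori(np.pi\/6,yaw)*R.from_euler("z",np.pi);D=ori(0,yaw)*R.from_euler("z",np.pi);X=R.from_euler("z",np.pi)/; s/^delta/print(r.get_state()["q"].round(2));delta/' t.py; python3 t.py "G+.10*u" T
```

```text
[ 0.04  0.63 -0.7   1.77  0.53  0.94 -0.71]
clock 4.53 tcp [0.5283 0.1432 0.2606] F [-0.9 -1.4 -0.5] ff 0.0 op 1.0
xyz [0.0137 0.0143 0.0784] rot [-0.3394 -0.4138 -1.2154]
```

Emit:
carry_out([
  {"xyz":[0.014,0.014,0.03],"rot":[-0.34,-0.41,-1.21],"grip":0},
  {"xyz":[0.014,0.014,0.05],"rot":[-0.34,-0.41,-1.21],"grip":0},
  {"xyz":[0.014,0.014,0.07],"rot":[-0.34,-0.41,-1.21],"grip":0},
  {"xyz":[0.014,0.014,0.078],"rot":[-0.34,-0.41,-1.21],"grip":0},
  {"xyz":[0.014,0.014,0.078],"rot":[-0.34,-0.41,-1.21],"grip":0},
  {"xyz":[0.014,0.014,0.078],"rot":[-0.34,-0.41,-1.21],"grip":0},
  {"xyz":[0.014,0.014,0.078],"rot":[-0.34,-0.41,-1.21],"grip":0},
  {"xyz":[0.014,0.014,0.078],"rot":[-0.34,-0.41,-1.21],"grip":0},
])

```text
clock: 5.2
tool_pos: [0.5404, 0.158, 0.1829]
eef_rot: [0.222, 0.953, -0.015, 0.205]
contact_force: [0.2, -0.2, -0.7]
opening: 1.001
finger_force: 0.0
```

```bash
python3 t.py "G+.10*u" T
```

```text
[-0.22  0.67 -0.51  2.12  1.41  0.64 -0.76]
clock 5.2 tcp [0.5404 0.158  0.1829] F [ 0.2 -0.2 -0.7] ff 0.0 op 1.001
xyz [-0.001  -0.001   0.0014] rot [-0.0803 -0.103  -0.2994]
```

Emit:
carry_out([
  {"xyz":[-0.001,-0.001,0.001],"rot":[-0.08,-0.103,-0.3],"grip":0},
  {"xyz":[-0.001,-0.001,0.001],"rot":[-0.08,-0.103,-0.3],"grip":0},
  {"xyz":[-0.001,-0.001,0.001],"rot":[-0.08,-0.103,-0.3],"grip":0},
  {"xyz":[-0.001,-0.001,0.001],"rot":[-0.08,-0.103,-0.3],"grip":0},
  {"xyz":[-0.001,-0.001,0.001],"rot":[-0.08,-0.103,-0.3],"grip":0},
])

```text
clock: 5.62
tool_pos: [0.5415, 0.1555, 0.182]
eef_rot: [0.073, 0.964, -0.019, 0.257]
contact_force: [0.1, 0.8, 0.8]
opening: 1.0
finger_force: 0.0
```

```bash
python3 t.py "G" T
```

```text
[-0.23  0.67 -0.51  2.24  1.78  0.66 -0.84]
clock 5.62 tcp [0.5415 0.1555 0.182 ] F [0.1 0.8 0.8] ff 0.0 op 1.0
xyz [0.0001 0.0014 0.0999] rot [-0.0042 -0.0027 -0.0076]
```

Emit:
carry_out([
  {"xyz":[0,0.001,0.03],"rot":[-0.004,-0.003,-0.008],"grip":0},
  {"xyz":[0,0.001,0.055],"rot":[-0.004,-0.003,-0.008],"grip":0},
  {"xyz":[0,0.001,0.075],"rot":[-0.004,-0.003,-0.008],"grip":0},
  {"xyz":[0,0.001,0.09],"rot":[-0.004,-0.003,-0.008],"grip":0},
  {"xyz":[0,0.001,0.1],"rot":[-0.004,-0.003,-0.008],"grip":0},
  {"xyz":[0,0.001,0.1],"rot":[-0.004,-0.003,-0.008],"grip":0},
  {"xyz":[0,0.001,0.1],"rot":[-0.004,-0.003,-0.008],"grip":0},
])

```text
clock: 6.2
tool_pos: [0.5925, 0.1494, 0.0956]
eef_rot: [0.069, 0.963, -0.018, 0.259]
contact_force: [-0.9, 0.5, 0.8]
opening: 1.003
finger_force: 0.0
```

```bash
python3 t.py "G" T;python3 - <<'E'
from h import *
s=r.snapshot("scene");t=r.snapshot("top")
f=lambda a:cv2.resize(a,(390,390),interpolation=2)
cv2.imwrite("pics/h2.png",np.hstack([f(s[110:210,250:350]),f(t[130:230,150:250])])[:,:,::-1])
E
```

```text
[-0.17  0.89 -0.51  2.16  2.01  0.73 -0.95]
clock 6.2 tcp [0.5925 0.1494 0.0956] F [-0.9  0.5  0.8] ff 0.0 op 1.003
xyz [ 0.0016 -0.0001 -0.0006] rot [ 0.0001  0.0018 -0.0008]
```

View pics/h2.png

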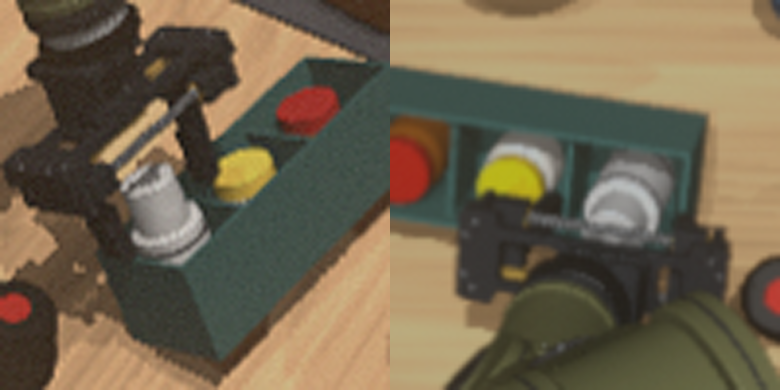

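The fingers straddle the neck, seen at (150,200) in the left half, and clear the yellow-lidded jar. Closing.

Emit:
carry_out([
  {"xyz":[0.001,0,0],"rot":[0,0,0],"grip":255},
  {"xyz":[0.001,0,0],"rot":[0,0,0],"grip":255},
  {"xyz":[0.001,0,0],"rot":[0,0,0],"grip":255},
  {"xyz":[0.001,0,0],"rot":[0,0,0],"grip":255},
  {"xyz":[0.001,0,0],"rot":[0,0,0],"grip":255},
  {"xyz":[0.001,0,0],"rot":[0,0,0],"grip":255},
], squeeze=50)

```text
clock: 6.8
tool_pos: [0.5918, 0.1494, 0.0952]
eef_rot: [0.068, 0.963, -0.018, 0.259]
contact_force: [-0.0, 0.2, 0.4]
opening: 0.571
finger_force: 0.0
```

Emit:
carry_out([
  {"xyz":[0,0,0],"rot":[0,0,0],"grip":255},
  {"xyz":[0,0,0],"rot":[0,0,0],"grip":255},
  {"xyz":[0,0,0],"rot":[0,0,0],"grip":255},
  {"xyz":[0,0,0],"rot":[0,0,0],"grip":255},
])

```text
clock: 7.13
tool_pos: [0.5919, 0.1497, 0.0951]
eef_rot: [0.068, 0.963, -0.018, 0.259]
contact_force: [-0.5, 0.4, 0.1]
opening: 0.472
finger_force: 50.0
```

Gripped at 41.5 mm. Pulling out along the cell axis.

Emit:
carry_out([
  {"xyz":[0,0,-0.01],"rot":[0,0,0],"grip":255},
  {"xyz":[0,0,-0.03],"rot":[0,0,0],"grip":255},
  {"xyz":[0,0,-0.05],"rot":[0,0,0],"grip":255},
  {"xyz":[0,0,-0.07],"rot":[0,0,0],"grip":255},
  {"xyz":[0,0,-0.09],"rot":[0,0,0],"grip":255},
  {"xyz":[0,0,-0.11],"rot":[0,0,0],"grip":255},
  {"xyz":[0,0,-0.12],"rot":[0,0,0],"grip":255},
  {"xyz":[0,0,-0.12],"rot":[0,0,0],"grip":255},
])

```text
clock: 7.8
tool_pos: [0.5303, 0.1583, 0.2003]
eef_rot: [0.067, 0.963, -0.018, 0.259]
contact_force: [-0.1, -0.8, -4.7]
opening: 0.467
finger_force: 50.0
```

```bash
python3 - <<'E'
from h import *
s=r.snapshot("scene")
cv2.imwrite("pics/h3.png",cv2.resize(s[60:220,200:400],None,fx=2,fy=2,interpolation=2)[:,:,::-1])
E
python3 t.py "[.52,.1,.34]" D
cat > simp.py <<'E'
from sim import *
X=np.pi
H=sim(q,np.array([.5,.12,.34]),ori(0,yaw,X));print(H[0].round(2),H[1:])
for y in (0,-.5,-.9,-1.3,-1.57, .5):
  for p in ([.6,-.1,.34],[.6585,-.217,.30],[.6585,-.217,.137]):
    H2=sim(H[0] if p[0]==.6 else H2[0],np.array(p),ori(0,yaw,X+y));print(y,H2[0].round(2),np.round(H2[1:],3))
E
python3 simp.py|tail -19
```

```text
[-0.24  0.63 -0.51  2.26  1.74  0.65 -0.82]
clock 7.85 tcp [0.5311 0.1579 0.1994] F [-0.1 -0.5 -5.6] ff 50.0 op 0.47
xyz [-0.0681 -0.0588 -0.123 ] rot [0.0006 0.5258 0.0008]
[ 0.19  0.51 -0.82  1.73  0.42  1.08  0.66] (np.float64(3.0938441821792777e-16), 4.154074181055224e-16)
0 [ 0.51  0.65 -0.79  1.46  0.48  1.23  1.09] [0. 0.]
0 [ 0.58  0.81 -0.75  1.23  0.54  1.29  1.28] [0. 0.]
0 [ 0.57  0.97 -0.68  1.41  0.66  1.    1.17] [0. 0.]
-0.5 [ 0.57  0.69 -0.93  1.46  0.56  1.27  1.52] [0. 0.]
-0.5 [ 0.63  0.85 -0.88  1.23  0.64  1.34  1.72] [0. 0.]
-0.5 [ 0.62  1.01 -0.8   1.4   0.77  1.06  1.6 ] [0. 0.]
-0.9 [ 0.61  0.73 -1.03  1.46  0.63  1.32  1.86] [0. 0.]
-0.9 [ 0.67  0.88 -0.98  1.23  0.71  1.38  2.07] [0. 0.]
-0.9 [ 0.66  1.04 -0.9   1.4   0.85  1.11  1.95] [0. 0.]
-1.3 [ 0.64  0.76 -1.13  1.45  0.69  1.36  2.21] [0. 0.]
-1.3 [ 0.69  0.91 -1.08  1.23  0.78  1.43  2.43] [0. 0.]
-1.3 [ 0.69  1.07 -1.    1.4   0.93  1.17  2.31] [0. 0.]
-1.57 [ 0.66  0.79 -1.2   1.45  0.73  1.39  2.44] [0. 0.]
-1.57 [ 0.72  0.94 -1.17  1.22  0.84  1.48  2.66] [0. 0.]
-1.57 [ 0.72  1.11 -1.09  1.4   1.    1.23  2.54] [0. 0.]
0.5 [ 0.44  0.62 -0.65  1.46  0.39  1.19  0.67] [0. 0.]
0.5 [ 0.53  0.79 -0.61  1.24  0.44  1.25  0.85] [0. 0.]
0.5 [ 0.52  0.94 -0.55  1.41  0.55  0.94  0.75] [0. 0.]
```

View pics/h3.png

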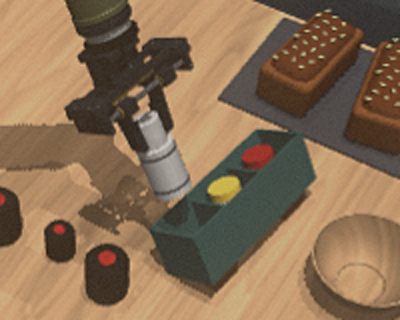

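The weight hangs straight in the grip, clear of the mouth at (165,170), and the jars haven't moved. I'll raise it and turn it upright.

Emit:
carry_out([
  {"xyz":[-0.012,-0.01,-0.03],"rot":[0,0,0],"grip":255},
  {"xyz":[-0.034,-0.03,-0.06],"rot":[0,0.1,0],"grip":255},
  {"xyz":[-0.05,-0.045,-0.09],"rot":[0,0.2,0],"grip":255},
  {"xyz":[-0.068,-0.059,-0.123],"rot":[0,0.3,0],"grip":255},
  {"xyz":[-0.068,-0.059,-0.123],"rot":[0,0.4,0],"grip":255},
  {"xyz":[-0.068,-0.059,-0.123],"rot":[0,0.48,0],"grip":255},
  {"xyz":[-0.068,-0.059,-0.123],"rot":[0,0.526,0],"grip":255},
  {"xyz":[-0.068,-0.059,-0.123],"rot":[0,0.526,0],"grip":255},
])

```text
clock: 8.52
tool_pos: [0.5187, 0.0988, 0.3386]
eef_rot: [0.077, 0.994, -0.021, 0.07]
contact_force: [1.0, -1.3, -6.1]
opening: 0.466
finger_force: 50.0
```

```bash
python3 t.py "[.60,-.1,.34]" D; python3 t.py "[.6585,-.217,.31]" D
```

```text
[ 0.15  0.46 -0.73  1.81  0.52  0.95  0.6 ]
clock 8.52 tcp [0.5187 0.0988 0.3386] F [ 1.  -1.3 -6.1] ff 50.0 op 0.466
xyz [-0.1095 -0.1836  0.0202] rot [-0.0323  0.1429 -0.0125]
[ 0.15  0.46 -0.73  1.81  0.52  0.95  0.6 ]
clock 8.52 tcp [0.5187 0.0988 0.3386] F [ 1.  -1.3 -6.1] ff 50.0 op 0.466
xyz [-0.18   -0.2891  0.064 ] rot [-0.0323  0.1429 -0.0125]
```

Emit:
carry_out([
  {"xyz":[-0.018,-0.029,0.003],"rot":[-0.03,0.14,-0.012],"grip":255},
  {"xyz":[-0.036,-0.058,0.006],"rot":[-0.03,0.14,-0.012],"grip":255},
  {"xyz":[-0.054,-0.087,0.01],"rot":[-0.03,0.14,-0.012],"grip":255},
  {"xyz":[-0.072,-0.116,0.014],"rot":[-0.03,0.14,-0.012],"grip":255},
  {"xyz":[-0.09,-0.145,0.018],"rot":[-0.03,0.14,-0.012],"grip":255},
  {"xyz":[-0.108,-0.174,0.022],"rot":[-0.03,0.14,-0.012],"grip":255},
  {"xyz":[-0.126,-0.203,0.026],"rot":[-0.03,0.14,-0.012],"grip":255},
  {"xyz":[-0.14,-0.225,0.03],"rot":[-0.03,0.14,-0.012],"grip":255},
])

```text
clock: 9.18
tool_pos: [0.6261, -0.1508, 0.334]
eef_rot: [0.075, 0.997, -0.002, 0.003]
contact_force: [0.4, -0.4, -4.6]
opening: 0.468
finger_force: 50.0
```

```bash
python3 t.py "[.6585,-.217,.31]" D
```

```text
[ 0.53  0.7  -0.72  1.36  0.47  1.25  1.19]
clock 9.18 tcp [ 0.6261 -0.1508  0.334 ] F [ 0.4 -0.4 -4.6] ff 50.0 op 0.468
xyz [-0.0417 -0.0606  0.0245] rot [-0.0042  0.0064 -0.0077]
```

Emit:
carry_out([
  {"xyz":[-0.02,-0.03,0.005],"rot":[-0.004,0.006,-0.008],"grip":255},
  {"xyz":[-0.036,-0.052,0.01],"rot":[-0.004,0.006,-0.008],"grip":255},
  {"xyz":[-0.042,-0.061,0.018],"rot":[-0.004,0.006,-0.008],"grip":255},
  {"xyz":[-0.042,-0.061,0.024],"rot":[-0.004,0.006,-0.008],"grip":255},
  {"xyz":[-0.042,-0.061,0.024],"rot":[-0.004,0.006,-0.008],"grip":255},
  {"xyz":[-0.042,-0.061,0.024],"rot":[-0.004,0.006,-0.008],"grip":255},
  {"xyz":[-0.042,-0.061,0.024],"rot":[-0.004,0.006,-0.008],"grip":255},
])

```text
clock: 9.77
tool_pos: [0.6594, -0.2098, 0.3131]
eef_rot: [0.067, 0.998, 0.002, 0.002]
contact_force: [-0.3, -0.4, -3.8]
opening: 0.469
finger_force: 50.0
```

```bash
python3 t.py "[.6585,-.217,.31]" D;python3 - <<'E'
from h import *
s=r.snapshot("scene");t=r.snapshot("top")
st=r.get_state();p=st['tool_pos'];Rr=R.from_quat(st['eef_rot'])
W=[p+Rr.apply([0,0,.087]),p+Rr.apply([0,0,.047]),p+Rr.apply([0,0,.007]),[.6585,-.217,.192]]
for n in C:print(n,proj(n,W).round(1).tolist())
f=lambda a:cv2.resize(a,(390,585),interpolation=2)
cv2.imwrite("pics/h4.png",np.hstack([f(s[180:300,200:280]),f(t[100:220,300:380])])[:,:,::-1])
E
```

```text
[ 0.56  0.79 -0.71  1.22  0.5   1.3   1.31]
clock 9.77 tcp [ 0.6594 -0.2098  0.3131] F [-0.3 -0.4 -3.8] ff 50.0 op 0.469
xyz [-0.     -0.0073  0.0031] rot [0.0042 0.0039 0.0077]
scene [[241.8, 245.1], [241.4, 235.9], [240.9, 226.1], [239.8, 254.5]]
top [[341.4, 155.9], [344.0, 153.2], [346.8, 150.2], [341.9, 158.9]]
```

View pics/h4.png

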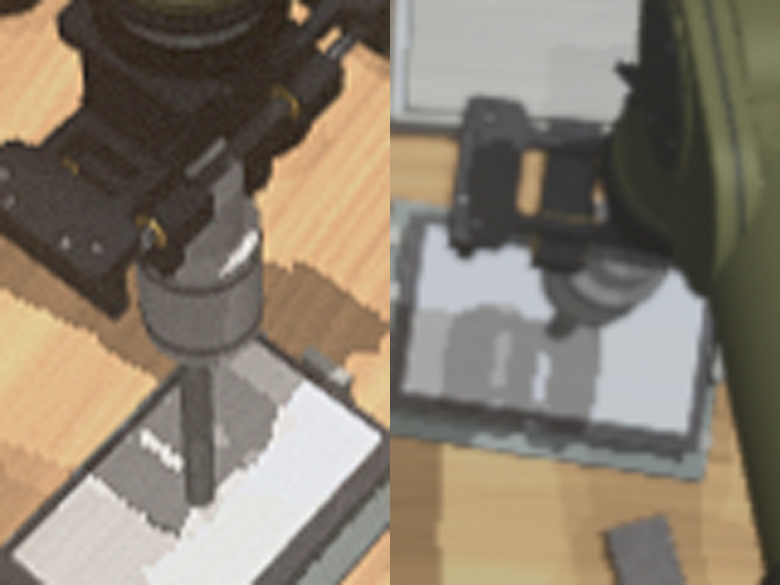

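The weight hangs upright just above and slightly left of the rod (left crop, rod at (200,430)). I'll correct y by −7 mm and lower it onto the rod.

Emit:
carry_out([
  {"xyz":[0,-0.007,0],"rot":[0.004,0.004,0.008],"grip":255},
  {"xyz":[0,-0.007,0.006],"rot":[0.004,0.004,0.008],"grip":255},
  {"xyz":[0,-0.007,0.014],"rot":[0.004,0.004,0.008],"grip":255},
  {"xyz":[0,-0.007,0.022],"rot":[0.004,0.004,0.008],"grip":255},
  {"xyz":[0,-0.007,0.028],"rot":[0.004,0.004,0.008],"grip":255},
  {"xyz":[0,-0.007,0.028],"rot":[0.004,0.004,0.008],"grip":255},
  {"xyz":[0,-0.007,0.028],"rot":[0.004,0.004,0.008],"grip":255},
])

```text
clock: 10.45
tool_pos: [0.6586, -0.2187, 0.2841]
eef_rot: [0.072, 0.997, -0.0, -0.0]
contact_force: [-0.4, 0.0, -3.5]
opening: 0.471
finger_force: 50.0
```

```bash
python3 t.py "[.6583,-.2165,.26]" D
```

```text
[ 0.57  0.82 -0.7   1.25  0.52  1.25  1.3 ]
clock 10.45 tcp [ 0.6586 -0.2187  0.2841] F [-0.4  0.  -3.5] ff 50.0 op 0.471
xyz [0.0006 0.0021 0.0241] rot [-0.0006 -0.0008 -0.0029]
```

Emit:
carry_out([
  {"xyz":[0.0005,0.002,0],"rot":[0,0,0],"grip":255},
  {"xyz":[0.0005,0.002,0.004],"rot":[0,0,0],"grip":255},
  {"xyz":[0.0005,0.002,0.009],"rot":[0,0,0],"grip":255},
  {"xyz":[0.0005,0.002,0.014],"rot":[0,0,0],"grip":255},
  {"xyz":[0.0005,0.002,0.019],"rot":[0,0,0],"grip":255},
  {"xyz":[0.0005,0.002,0.024],"rot":[0,0,0],"grip":255},
  {"xyz":[0.0005,0.002,0.024],"rot":[0,0,0],"grip":255},
])

```text
clock: 11.03
tool_pos: [0.658, -0.2169, 0.2593]
eef_rot: [0.072, 0.997, -0.0, -0.001]
contact_force: [0.2, -0.1, -5.0]
opening: 0.466
finger_force: 50.0
```

```bash
python3 t.py "[.6583,-.2165,.21]" D; python3 -c "
from h import *
print(r.get_state()['moment'].round(2))"
```

```text
[ 0.57  0.84 -0.69  1.29  0.53  1.2   1.28]
clock 11.03 tcp [ 0.658  -0.2169  0.2593] F [ 0.2 -0.1 -5. ] ff 50.0 op 0.466
xyz [-0.0004  0.0004  0.0493] rot [-0.0009 -0.0018 -0.0031]
[ 0.02 -0.18 -0.02]
```

The bore is past the taper with no side force. Continuing down.

Emit:
carry_out([
  {"xyz":[0,0,0.007],"rot":[0,0,0],"grip":255},
  {"xyz":[0,0,0.014],"rot":[0,0,0],"grip":255},
  {"xyz":[0,0,0.022],"rot":[0,0,0],"grip":255},
  {"xyz":[0,0,0.03],"rot":[0,0,0],"grip":255},
  {"xyz":[0,0,0.038],"rot":[0,0,0],"grip":255},
  {"xyz":[0,0,0.046],"rot":[0,0,0],"grip":255},
  {"xyz":[0,0,0.053],"rot":[0,0,0],"grip":255},
  {"xyz":[0,0,0.06],"rot":[0,0,0],"grip":255},
])

```text
clock: 11.7
tool_pos: [0.6587, -0.2168, 0.2]
eef_rot: [0.072, 0.997, -0.0, 0.0]
contact_force: [0.3, 0.1, -5.4]
opening: 0.466
finger_force: 50.0
```

```bash
python3 t.py "[.6583,-.2165,.14]" D
```

```text
[ 0.56  0.89 -0.67  1.36  0.58  1.09  1.24]
clock 11.7 tcp [ 0.6587 -0.2168  0.2   ] F [ 0.3  0.1 -5.4] ff 50.0 op 0.466
xyz [0.0004 0.0003 0.06  ] rot [-0.0008  0.0003 -0.0032]
```

Next 55 mm; the plate is expected at TCP z ≈ 0.137.

Emit:
carry_out([
  {"xyz":[0,0,0.008],"rot":[0,0,0],"grip":255},
  {"xyz":[0,0,0.016],"rot":[0,0,0],"grip":255},
  {"xyz":[0,0,0.024],"rot":[0,0,0],"grip":255},
  {"xyz":[0,0,0.032],"rot":[0,0,0],"grip":255},
  {"xyz":[0,0,0.04],"rot":[0,0,0],"grip":255},
  {"xyz":[0,0,0.047],"rot":[0,0,0],"grip":255},
  {"xyz":[0,0,0.053],"rot":[0,0,0],"grip":255},
  {"xyz":[0,0,0.056],"rot":[0,0,0],"grip":255},
])

```text
clock: 12.37
tool_pos: [0.6584, -0.2168, 0.1437]
eef_rot: [0.072, 0.997, -0.0, -0.0]
contact_force: [-0.7, 0.4, -5.2]
opening: 0.468
finger_force: 50.0
```

Emit:
carry_out([
  {"xyz":[0,0,0.001],"rot":[0,0,0],"grip":255},
  {"xyz":[0,0,0.002],"rot":[0,0,0],"grip":255},
  {"xyz":[0,0,0.003],"rot":[0,0,0],"grip":255},
  {"xyz":[0,0,0.004],"rot":[0,0,0],"grip":255},
])

```text
clock: 12.7
tool_pos: [0.6591, -0.2169, 0.1413]
eef_rot: [0.072, 0.997, -0.0, 0.001]
contact_force: [-0.4, 0.9, -5.2]
opening: 0.467
finger_force: 50.0
```

Emit:
carry_out([
  {"xyz":[0,0,0.001],"rot":[0,0,0],"grip":255},
  {"xyz":[0,0,0.002],"rot":[0,0,0],"grip":255},
  {"xyz":[0,0,0.003],"rot":[0,0,0],"grip":255},
  {"xyz":[0,0,0.003],"rot":[0,0,0],"grip":255},
])

```text
clock: 13.03
tool_pos: [0.6587, -0.2169, 0.1377]
eef_rot: [0.072, 0.997, -0.0, 0.0]
contact_force: [-0.1, -0.9, -5.5]
opening: 0.47
finger_force: 50.0
```

Emit:
carry_out([
  {"xyz":[0,0,0.001],"rot":[0,0,0],"grip":255},
  {"xyz":[0,0,0.001],"rot":[0,0,0],"grip":255},
  {"xyz":[0,0,0.002],"rot":[0,0,0],"grip":255},
  {"xyz":[0,0,0.002],"rot":[0,0,0],"grip":255},
])

```text
clock: 13.37
tool_pos: [0.659, -0.2169, 0.136]
eef_rot: [0.072, 0.997, -0.0, 0.001]
contact_force: [-0.2, -0.3, -3.9]
opening: 0.468
finger_force: 50.0
```

Emit:
carry_out([
  {"xyz":[0,0,0.001],"rot":[0,0,0],"grip":255},
  {"xyz":[0,0,0.001],"rot":[0,0,0],"grip":255},
  {"xyz":[0,0,0.001],"rot":[0,0,0],"grip":255},
])

```text
clock: 13.62
tool_pos: [0.6595, -0.2168, 0.1359]
eef_rot: [0.072, 0.997, -0.0, 0.001]
contact_force: [-1.0, 0.6, 1.8]
opening: 0.468
finger_force: 50.0
```

The contact force now shows the plate carrying the weight, so it's seated. Opening, holding the pose first and then rising.

Emit:
carry_out([
  {"xyz":[0,0,0],"rot":[0,0,0],"grip":0},
  {"xyz":[0,0,0],"rot":[0,0,0],"grip":0},
  {"xyz":[0,0,0],"rot":[0,0,0],"grip":0},
  {"xyz":[0,0,0],"rot":[0,0,0],"grip":0},
  {"xyz":[0,0,0],"rot":[0,0,0],"grip":0},
  {"xyz":[0,0,0],"rot":[0,0,0],"grip":0},
  {"xyz":[0,0,0],"rot":[0,0,0],"grip":0},
  {"xyz":[0,0,0],"rot":[0,0,0],"grip":0},
])

```text
clock: 14.28
tool_pos: [0.6588, -0.2169, 0.1349]
eef_rot: [0.072, 0.997, -0.0, 0.0]
contact_force: [0.3, -0.2, 0.6]
opening: 0.999
finger_force: 0.0
```

Emit:
carry_out([
  {"xyz":[0,0,-0.015],"rot":[0,0,0],"grip":0},
  {"xyz":[0,0,-0.04],"rot":[0,0,0],"grip":0},
  {"xyz":[0,0,-0.07],"rot":[0,0,0],"grip":0},
  {"xyz":[0,0,-0.1],"rot":[0,0,0],"grip":0},
  {"xyz":[0,0,-0.13],"rot":[0,0,0],"grip":0},
  {"xyz":[0,0,-0.15],"rot":[0,0,0],"grip":0},
  {"xyz":[0,0,-0.15],"rot":[0,0,0],"grip":0},
])

```text
clock: 14.87
tool_pos: [0.6615, -0.2163, 0.2919]
eef_rot: [0.073, 0.997, -0.001, 0.006]
contact_force: [0.5, 1.0, 1.2]
opening: 1.0
finger_force: 0.0
```

```bash
cat > simk.py <<'E'
from sim import *
X=np.pi
for y in (0,-.5,.5,1):
  a=sim(q,np.array([.4405,.0493,.15]),ori(0,yaw,X+y));b=sim(a[0],np.array([.4405,.0493,.02]),ori(0,yaw,X+y));print(y,a[0].round(2),np.round(a[1:],3),b[0].round(2),np.round(b[1:],3))
E
python3 simk.py|tail -4; python3 t.py "knob+[0,0,.15]" D
```

```text
0 [ 0.12  0.67 -0.53  2.17  0.73  0.48  0.45] [0. 0.] [-0.15  0.91 -0.11  2.24  1.66  0.09 -0.45] [0. 0.]
-0.5 [ 0.2   0.7  -0.67  2.17  0.85  0.56  0.82] [0. 0.] [-0.07  0.92 -0.24  2.24  1.55  0.19  0.16] [0. 0.]
0.5 [ 0.04  0.65 -0.39  2.18  0.6   0.42  0.09] [0. 0.] [-0.23  0.91  0.02  2.24  0.92  0.04 -0.21] [0.02  0.065]
1 [-0.04  0.63 -0.27  2.18  0.44  0.38 -0.24] [0. 0.] [-0.22  0.91  0.01  2.24  0.62  0.04 -0.4 ] [0.019 0.06 ]
[ 0.57  0.81 -0.7   1.25  0.52  1.25  1.29]
clock 14.87 tcp [ 0.6615 -0.2163  0.2919] F [0.5 1.  1.2] ff 0.0 op 1.0
xyz [0.2587 0.2309 0.1389] rot [-0.0004  0.0112 -0.0037]
```

```bash
sed -i 's/,.02\])/,.023])/; s/(0,-.5,.5,1)/(-.35,-.45,-.55)/' simk.py; python3 simk.py|tail -3; sed -i 's/^X=.*//; s/^T=\(.*\)/T=\1;K=ori(0,yaw)*R.from_euler("z",np.pi-.45)/' t.py; python3 t.py "knob+[0,0,.16]" K
python3 - <<'E'
from h import *
s=r.snapshot("scene");t=r.snapshot("top")
f=lambda a:cv2.resize(a,(390,585),interpolation=2)
cv2.imwrite("pics/h5.png",np.hstack([f(s[180:300,200:280]),f(t[100:220,300:380])])[:,:,::-1])
E
```

```text
-0.35 [ 0.17  0.69 -0.62  2.17  0.81  0.53  0.71] [0. 0.] [-0.15  0.91 -0.11  2.24  1.58  0.09 -0.02] [0. 0.]
-0.45 [ 0.19  0.69 -0.65  2.17  0.84  0.55  0.78] [0. 0.] [-0.09  0.91 -0.2   2.24  1.53  0.15  0.13] [0. 0.]
-0.55 [ 0.21  0.7  -0.68  2.17  0.86  0.57  0.86] [0. 0.] [-0.04  0.91 -0.29  2.23  1.51  0.23  0.25] [0. 0.]
[ 0.57  0.81 -0.7   1.25  0.52  1.25  1.29]
clock 14.87 tcp [ 0.6615 -0.2163  0.2919] F [0.5 1.  1.2] ff 0.0 op 1.0
xyz [0.2586 0.2309 0.1289] rot [-0.0029  0.0109 -0.4537]
```

View pics/h5.png

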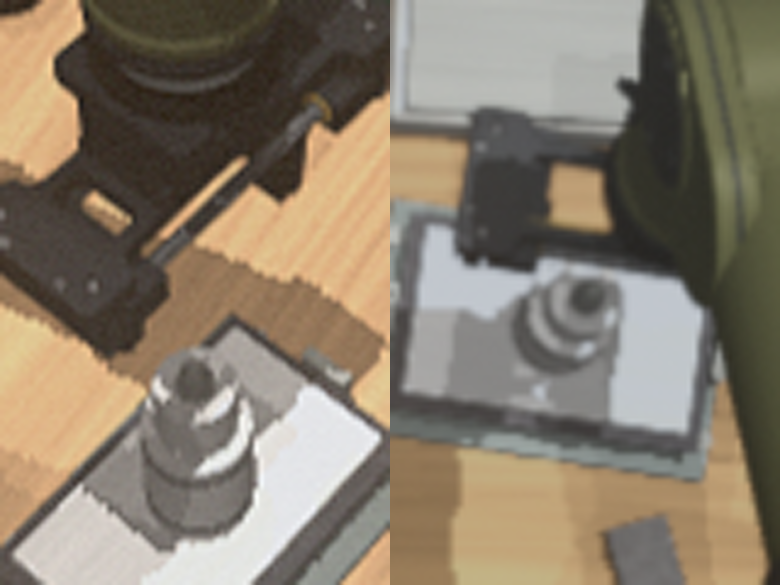

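The weight stands upright on the plate with the rod tip showing out of its neck, at left crop (195,380). Now to the knob.

Emit:
carry_out([
  {"xyz":[0.03,0.027,0],"rot":[0,0,-0.06],"grip":0},
  {"xyz":[0.06,0.054,0.0],"rot":[0,0,-0.12],"grip":0},
  {"xyz":[0.09,0.08,0.01],"rot":[0,0.01,-0.18],"grip":0},
  {"xyz":[0.12,0.107,0.03],"rot":[0,0.01,-0.24],"grip":0},
  {"xyz":[0.15,0.134,0.05],"rot":[0,0.01,-0.3],"grip":0},
  {"xyz":[0.18,0.16,0.07],"rot":[0,0.01,-0.36],"grip":0},
  {"xyz":[0.21,0.187,0.09],"rot":[0,0.01,-0.42],"grip":0},
  {"xyz":[0.24,0.214,0.11],"rot":[0,0.01,-0.45],"grip":0},
])

```text
clock: 15.63
tool_pos: [0.4589, 0.0187, 0.1804]
eef_rot: [-0.153, 0.988, 0.0, -0.006]
contact_force: [0.8, 0.7, -0.6]
opening: 1.001
finger_force: 0.0
```

```bash
python3 t.py "knob+[0,0,.13]" K
```

```text
[ 0.32  0.67 -0.74  2.08  0.73  0.68  0.96]
clock 15.63 tcp [0.4589 0.0187 0.1804] F [ 0.8  0.7 -0.6] ff 0.0 op 1.001
xyz [0.0077 0.0346 0.0506] rot [ 0.0026 -0.0117 -0.0013]
```

Emit:
carry_out([
  {"xyz":[0.008,0.02,0.01],"rot":[0.003,-0.012,0],"grip":0},
  {"xyz":[0.008,0.035,0.025],"rot":[0.003,-0.012,0],"grip":0},
  {"xyz":[0.008,0.035,0.04],"rot":[0.003,-0.012,0],"grip":0},
  {"xyz":[0.008,0.035,0.05],"rot":[0.003,-0.012,0],"grip":0},
  {"xyz":[0.008,0.035,0.05],"rot":[0.003,-0.012,0],"grip":0},
  {"xyz":[0.008,0.035,0.05],"rot":[0.003,-0.012,0],"grip":0},
])

```text
clock: 16.13
tool_pos: [0.4418, 0.049, 0.1312]
eef_rot: [-0.152, 0.988, -0.001, -0.0]
contact_force: [0.4, 0.3, 0.6]
opening: 0.997
finger_force: 0.0
```

```bash
python3 t.py "knob+[0,0,.023]" K; python3 simk.py | tail -2|head -1
```

```text
[ 0.16  0.72 -0.61  2.18  0.9   0.51  0.73]
clock 16.13 tcp [0.4418 0.049  0.1312] F [0.4 0.3 0.6] ff 0.0 op 0.997
xyz [0.0012 0.0009 0.1082] rot [-0.0016 -0.0003 -0.0027]
-0.45 [ 0.19  0.69 -0.65  2.17  0.84  0.55  0.78] [0. 0.] [-0.09  0.91 -0.2   2.24  1.53  0.16  0.14] [0. 0.]
```

Emit:
carry_out([
  {"xyz":[0.001,0.001,0.02],"rot":[0,0,0],"grip":0},
  {"xyz":[0.001,0.001,0.04],"rot":[0,0,0],"grip":0},
  {"xyz":[0.001,0.001,0.055],"rot":[0,0,0],"grip":0},
  {"xyz":[0.001,0.001,0.07],"rot":[0,0,0],"grip":0},
  {"xyz":[0.001,0.001,0.085],"rot":[0,0,0],"grip":0},
  {"xyz":[0.001,0.001,0.097],"rot":[0,0,0],"grip":0},
  {"xyz":[0.001,0.001,0.105],"rot":[0,0,0],"grip":0},
  {"xyz":[0.001,0.001,0.108],"rot":[0,0,0],"grip":0},
])

```text
clock: 16.8
tool_pos: [0.4422, 0.0497, 0.0233]
eef_rot: [-0.152, 0.988, -0.001, 0.001]
contact_force: [0.6, -0.4, 0.0]
opening: 1.0
finger_force: 0.0
```

```bash
python3 t.py "knob+[0,0,.023]" K
```

```text
[-0.08  0.91 -0.22  2.23  1.52  0.18  0.14]
clock 16.8 tcp [0.4422 0.0497 0.0233] F [ 0.6 -0.4  0. ] ff 0.0 op 1.0
xyz [0.0017 0.0001 0.0003] rot [-0.0022  0.0023 -0.0031]
```

Emit:
carry_out([
  {"xyz":[0.002,0,0],"rot":[0,0,0],"grip":0},
  {"xyz":[0.002,0,0],"rot":[0,0,0],"grip":255},
  {"xyz":[0.002,0,0],"rot":[0,0,0],"grip":255},
  {"xyz":[0.002,0,0],"rot":[0,0,0],"grip":255},
  {"xyz":[0.002,0,0],"rot":[0,0,0],"grip":255},
  {"xyz":[0.002,0,0],"rot":[0,0,0],"grip":255},
  {"xyz":[0.002,0,0],"rot":[0,0,0],"grip":255},
  {"xyz":[0.002,0,0],"rot":[0,0,0],"grip":255},
], squeeze=25)

```text
clock: 17.47
tool_pos: [0.4402, 0.0493, 0.024]
eef_rot: [-0.152, 0.988, -0.001, 0.002]
contact_force: [0.3, -0.3, 1.0]
opening: 0.513
finger_force: 25.0
```

Emit:
carry_out([
  {"xyz":[0,0,0],"rot":[0,0,0],"grip":255},
  {"xyz":[0,0,0],"rot":[0,0,0],"grip":255},
  {"xyz":[0,0,0],"rot":[0,0,0],"grip":255},
  {"xyz":[0,0,0],"rot":[0,0,0],"grip":255},
])

```text
clock: 17.8
tool_pos: [0.4402, 0.0493, 0.024]
eef_rot: [-0.152, 0.988, -0.001, 0.002]
contact_force: [0.1, 0.1, 2.6]
opening: 0.514
finger_force: 25.0
```

The opening of 45 mm matches the knob. Lifting.

Emit:
carry_out([
  {"xyz":[0,0,-0.02],"rot":[0,0,0],"grip":255},
  {"xyz":[0,0,-0.05],"rot":[0,0,0],"grip":255},
  {"xyz":[0,0,-0.08],"rot":[0,0,0],"grip":255},
  {"xyz":[0,0,-0.11],"rot":[0,0,0],"grip":255},
  {"xyz":[0,0,-0.14],"rot":[0,0,0],"grip":255},
  {"xyz":[0,0,-0.17],"rot":[0,0,0],"grip":255},
  {"xyz":[0,0,-0.2],"rot":[0,0,0],"grip":255},
  {"xyz":[0,0,-0.23],"rot":[0,0,0],"grip":255},
])

```text
clock: 18.47
tool_pos: [0.4384, 0.049, 0.2551]
eef_rot: [-0.152, 0.988, -0.001, 0.001]
contact_force: [1.0, -0.6, -0.9]
opening: 0.516
finger_force: 25.0
```

```bash
python3 t.py "[.6585,-.2168,.255]" K
```

```text
[ 0.32  0.52 -0.82  2.05  0.55  0.79  1.05]
clock 18.47 tcp [0.4384 0.049  0.2551] F [ 1.  -0.6 -0.9] ff 25.0 op 0.516
xyz [-0.13   -0.3197  0.0008] rot [-0.0016  0.001  -0.0031]
```

Emit:
carry_out([
  {"xyz":[-0.014,-0.035,-0.002],"rot":[0,0,0],"grip":255},
  {"xyz":[-0.028,-0.07,-0.002],"rot":[0,0,0],"grip":255},
  {"xyz":[-0.042,-0.105,-0.002],"rot":[0,0,0],"grip":255},
  {"xyz":[-0.056,-0.14,-0.002],"rot":[0,0,0],"grip":255},
  {"xyz":[-0.071,-0.175,-0.002],"rot":[0,0,0],"grip":255},
  {"xyz":[-0.085,-0.21,-0.002],"rot":[0,0,0],"grip":255},
  {"xyz":[-0.099,-0.245,-0.002],"rot":[0,0,0],"grip":255},
  {"xyz":[-0.113,-0.28,-0.002],"rot":[0,0,0],"grip":255},
])

```text
clock: 19.13
tool_pos: [0.6313, -0.1858, 0.2559]
eef_rot: [-0.152, 0.988, -0.001, 0.0]
contact_force: [1.0, 0.4, -0.9]
opening: 0.508
finger_force: 25.0
```

```bash
python3 t.py "[.6585,-.2168,.25]" K
```

```text
[ 0.6   0.81 -0.78  1.42  0.59  1.15  1.61]
clock 19.13 tcp [ 0.6313 -0.1858  0.2559] F [ 1.   0.4 -0.9] ff 25.0 op 0.508
xyz [-0.0167 -0.0378  0.0059] rot [-0.0013  0.0006 -0.0035]
```

Emit:
carry_out([
  {"xyz":[-0.009,-0.018,0],"rot":[0,0,0],"grip":255},
  {"xyz":[-0.015,-0.032,0],"rot":[0,0,0],"grip":255},
  {"xyz":[-0.017,-0.038,0.005],"rot":[0,0,0],"grip":255},
  {"xyz":[-0.017,-0.038,0.01],"rot":[0,0,0],"grip":255},
  {"xyz":[-0.017,-0.038,0.015],"rot":[0,0,0],"grip":255},
  {"xyz":[-0.017,-0.038,0.02],"rot":[0,0,0],"grip":255},
  {"xyz":[-0.017,-0.038,0.02],"rot":[0,0,0],"grip":255},
])

```text
clock: 19.72
tool_pos: [0.6576, -0.2136, 0.2354]
eef_rot: [-0.153, 0.988, -0.0, -0.0]
contact_force: [0.1, 0.1, -1.9]
opening: 0.512
finger_force: 25.0
```

```bash
python3 t.py "[.6585,-.2168,.205]" K
python3 - <<'E'
from h import *
s=r.snapshot("scene");t=r.snapshot("top")
f=lambda a:cv2.resize(a,(390,585),interpolation=2)
cv2.imwrite("pics/h6.png",np.hstack([f(s[180:300,200:280]),f(t[100:220,300:380])])[:,:,::-1])
E
```

```text
[ 0.6   0.87 -0.76  1.33  0.61  1.18  1.66]
clock 19.72 tcp [ 0.6576 -0.2136  0.2354] F [ 0.1  0.1 -1.9] ff 25.0 op 0.512
xyz [ 0.0001 -0.0034  0.0304] rot [-0.0003 -0.0002 -0.0008]
```

View pics/h6.png

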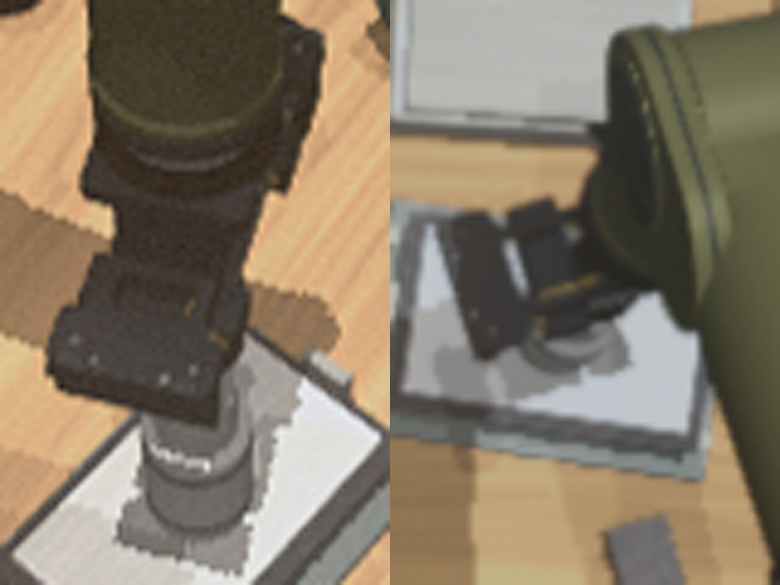

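The gripper hides the knob, but the weight below it at (197,470) is undisturbed. I'll correct y and lower the knob onto the rod tip.

Emit:
carry_out([
  {"xyz":[0,-0.003,0],"rot":[0,0,0],"grip":255},
  {"xyz":[0,-0.003,0.005],"rot":[0,0,0],"grip":255},
  {"xyz":[0,-0.003,0.01],"rot":[0,0,0],"grip":255},
  {"xyz":[0,-0.003,0.015],"rot":[0,0,0],"grip":255},
  {"xyz":[0,-0.003,0.019],"rot":[0,0,0],"grip":255},
  {"xyz":[0,-0.003,0.023],"rot":[0,0,0],"grip":255},
  {"xyz":[0,-0.003,0.027],"rot":[0,0,0],"grip":255},
  {"xyz":[0,-0.003,0.027],"rot":[0,0,0],"grip":255},
])

```text
clock: 20.48
tool_pos: [0.6594, -0.2177, 0.2086]
eef_rot: [-0.152, 0.988, -0.0, 0.001]
contact_force: [-1.3, -0.4, -1.5]
opening: 0.51
finger_force: 25.0
```

```bash
python3 t.py "[.6585,-.2168,.194]" K
```

```text
[ 0.6   0.9  -0.75  1.34  0.63  1.13  1.65]
clock 20.48 tcp [ 0.6594 -0.2177  0.2086] F [-1.3 -0.4 -1.5] ff 25.0 op 0.51
xyz [0.0006 0.0011 0.0146] rot [-0.001  0.001 -0.003]
```

The knob is on the tip without resistance. Down to the weight's top.

Emit:
carry_out([
  {"xyz":[0.0005,0.001,0.002],"rot":[0,0,0],"grip":255},
  {"xyz":[0.0005,0.001,0.005],"rot":[0,0,0],"grip":255},
  {"xyz":[0.0005,0.001,0.008],"rot":[0,0,0],"grip":255},
  {"xyz":[0.0005,0.001,0.011],"rot":[0,0,0],"grip":255},
  {"xyz":[0.0005,0.001,0.013],"rot":[0,0,0],"grip":255},
  {"xyz":[0.0005,0.001,0.014],"rot":[0,0,0],"grip":255},
  {"xyz":[0.0005,0.001,0.014],"rot":[0,0,0],"grip":255},
])

```text
clock: 21.07
tool_pos: [0.6591, -0.217, 0.1955]
eef_rot: [-0.152, 0.988, -0.001, 0.001]
contact_force: [-0.3, -0.1, -1.0]
opening: 0.513
finger_force: 25.0
```

Emit:
carry_out([
  {"xyz":[0,0,0.001],"rot":[0,0,0],"grip":255},
  {"xyz":[0,0,0.001],"rot":[0,0,0],"grip":255},
  {"xyz":[0,0,0.001],"rot":[0,0,0],"grip":255},
])

```text
clock: 21.32
tool_pos: [0.6593, -0.2169, 0.195]
eef_rot: [-0.152, 0.988, -0.001, 0.002]
contact_force: [0.6, 0.1, -1.5]
opening: 0.516
finger_force: 25.0
```

Emit:
carry_out([
  {"xyz":[0,0,0.001],"rot":[0,0,0],"grip":255},
  {"xyz":[0,0,0.002],"rot":[0,0,0],"grip":255},
  {"xyz":[0,0,0.002],"rot":[0,0,0],"grip":255},
  {"xyz":[0,0,0.002],"rot":[0,0,0],"grip":255},
])

```text
clock: 21.65
tool_pos: [0.6597, -0.2169, 0.1941]
eef_rot: [-0.152, 0.988, -0.001, 0.002]
contact_force: [-2.4, 0.1, 5.5]
opening: 0.51
finger_force: 25.0
```

Seated on the weight (+5.5 N). Releasing, then rising.

Emit:
carry_out([
  {"xyz":[0,0,-0.001],"rot":[0,0,0],"grip":0},
  {"xyz":[0,0,-0.001],"rot":[0,0,0],"grip":0},
  {"xyz":[0,0,-0.001],"rot":[0,0,0],"grip":0},
  {"xyz":[0,0,-0.001],"rot":[0,0,0],"grip":0},
  {"xyz":[0,0,-0.001],"rot":[0,0,0],"grip":0},
  {"xyz":[0,0,-0.001],"rot":[0,0,0],"grip":0},
  {"xyz":[0,0,-0.001],"rot":[0,0,0],"grip":0},
  {"xyz":[0,0,-0.001],"rot":[0,0,0],"grip":0},
])

```text
clock: 22.32
tool_pos: [0.6592, -0.2169, 0.1938]
eef_rot: [-0.152, 0.988, -0.001, 0.001]
contact_force: [-0.1, -0.7, -0.8]
opening: 0.998
finger_force: 0.0
```

Emit:
carry_out([
  {"xyz":[0,0,-0.015],"rot":[0,0,0],"grip":0},
  {"xyz":[0,0,-0.04],"rot":[0,0,0],"grip":0},
  {"xyz":[0,0,-0.07],"rot":[0,0,0],"grip":0},
  {"xyz":[0,0,-0.1],"rot":[0,0,0],"grip":0},
  {"xyz":[0,0,-0.12],"rot":[0,0,0],"grip":0},
  {"xyz":[0,0,-0.12],"rot":[0,0,0],"grip":0},
  {"xyz":[0,0,-0.12],"rot":[0,0,0],"grip":0},
])

```text
clock: 22.9
tool_pos: [0.6594, -0.2167, 0.315]
eef_rot: [-0.152, 0.988, -0.001, 0.003]
contact_force: [-0.0, -1.1, -1.1]
opening: 0.996
finger_force: 0.0
```

Run:
```python
from h import *
s=r.snapshot("scene");t=r.snapshot("top")
f=lambda a:cv2.resize(a,(390,585),interpolation=2)
cv2.imwrite("pics/h7.png",np.hstack([f(s[180:300,200:280]),f(t[100:220,300:380])])[:,:,::-1])
print("dot pred",[(proj(n,[.6585,-.2168,.224])[0]).round(1) for n in C])
for n,im in(("scene",s),("top",t)):
    im=im.astype(int);k=((im[...,0]>1.8*im[...,1])&(im[...,0]>80)).astype(np.uint8)
    o=cv2.connectedComponentsWithStats(k);print(n,[(a.round(1).tolist(),int(b[4])) for a,b in zip(o[3][1:],o[2][1:]) if b[4]>8])
```

```text
dot pred [array([239.5, 247.5]), array([343.8, 156.8])]
scene [([328.8, 137.7], 146), ([198.0, 159.2], 52)]
top [([152.0, 172.9], 248), ([250.0, 205.8], 64), ([247.9, 273.8], 66)]
```

View pics/h7.png

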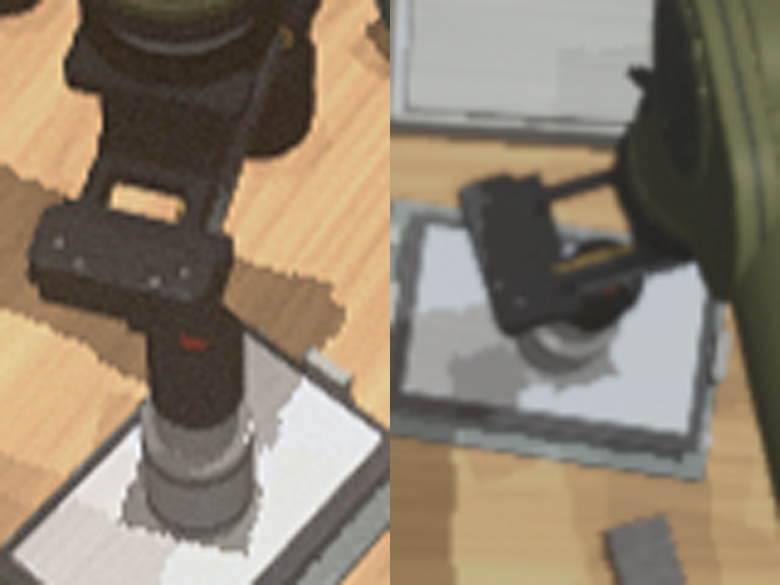

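The knob stands upright on the weight, with its red dot up at left crop (193,342) and its base flush at (195,415). The gripper is well clear, so I'm handing in.

```bash
python3 -c "
from plant import r
print(r.finish_job())"
```

```text
the job is handed in; nothing more can be done
None
```

I handed in the job at about 23 s: the weight is seated on the pressing plate and the knob is on top of it, red dot up, with the gripper released and clear. The hand-in returned no verdict.

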